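# Dial out the small valve balls

## Robot

A 7-joint arm with a two-finger parallel gripper is mounted at the origin on the work surface. World frame = base frame: x ahead of the robot, y to its left, z up, the work surface at z = 0. Lengths are in mm, angles in rad, forces in N, time in s.
With the tool pointing down it reaches from about 425 to 825 mm from the base axis. Payload 3.6 kg.
Tool frame: the origin (TCP) lies at the very end of the fingers, on their centre line; the grasp point (between the pads) lies 19 mm behind it (robot.pinch_z is the distance from the TCP to the grasp point, in mm); z points along the fingers, y is the line along which they close (so a half turn about z gives the same grasp; the last joint's range is limited). The gripper opens to 85 mm and grips with 20 to 120 N. Pads are 22 mm wide; open, the fingers measure 114 mm over their backs; the gripper's body (76 mm by 85 mm) begins 54 mm behind the grasp point. The pads swing forward as they close: fully open they stand 13 mm farther back than shut.
Start: joints at [1.228, 0.615, -0.013, 1.423, 0.008, 1.103, -0.04], TCP at [201.887, -617.821, 205.097] pointing down, gripper open.
Joint ranges: [-3.12, 3.12], [-0.3, 2.06], [-1.34, 1.32], [0.26, 2.42], [-1.36, 4.5], [0.01, 1.98], [-2.84, 2.84]. Speed limits (rad/s): [2.79, 2.79, 3.14, 3.14, 3.14, 3.14, 3.14].

## Interface

Orientations are given as a unit quaternion [x, y, z, w].
In Python, from rig import robot gives the robot as it stands.
- The arm moves only by the tool servo_tool, never from a script. Its argument "rows" is a list of rows, each an object of numbers: "tx", "ty", "tz": the shift along the tool's x, y, z in cm; "ax", "ay", "az": the turn, a rotation vector about the tool's x, y, z in degrees; "claw": the opening, from 0 (shut) to 1 (fully open). In form: [{"tx": .., "ty": .., "tz": .., "ax": .., "ay": .., "az": .., "claw": ..}, ...]. A call has 1 to 12 rows; each row shifts and turns the commanded pose from where the row before left it, along the tool's axes as they then stand; what a row does not reach is not made up. A row lasts 1/10 s, in which the tool goes at most 50 mm and 8.59 degrees, less where a joint would pass 70% of its speed; a pose out of reach is approached as far as the arm can. A call is refused whole if a number of a shift passes 5 or a number of a turn 8.59, either way. A call with a gripper value outside its range is refused whole. The fingers move at their own pace and stop on an object; the grip force is fixed at half the most. Time passes only in rows, so rows that do not move let the fingers close. It gives the time, the measured TCP pose, the force, the opening and the grip force at its end, in the units of the state.
- robot.observe(): the state, without advancing time (a new reading comes with each control period).
- robot.camera(name): name is "scene" or "top" or "wrist"; returns the picture (420x560x3 uint8, red, green, blue); there is no depth.
- robot.get_calibration(name): a dict with "mtx" (3x3 intrinsics, pixels), "R" (3x3) and "t" (3): a world point X has camera coordinates R X + t; the wrist camera has in their place "tool_from_camera" (4x4, takes a point from camera to tool coordinates, whose origin is the TCP and whose axes are the flange's). Camera axes: x right, y down, z forward; pixel columns grow to the right and rows downward; lengths in mm; the calibration is good to about 2 mm. A picture is of the moment at which its call begins: read the wrist's pose just before it. get_calibration takes no time and is no camera call.
- robot.hand_in(): hands the job in; it is judged then, once.
The state is a dict: "time": time; "qpos": joint angles; "dq": joint speeds; "joint_torque": joint torques, N m; "ee_pos": TCP position; "ee_rot": TCP orientation; "force": force on the tool from outside, world axes, zero at the start; "ft_torque": the same for the moment, N m; "finger_gap": opening from 0.0 (shut) to 1.0 (fully open); "grip_force": force on a finger pad.
Only numpy, scipy, OpenCV 4.12 (cv2) and the standard library are available. Lean on these libraries where they do the work, as an engineer would, in place of code of your own. Each camera call takes 0.05 s, during which the arm holds its last target. There are 200 camera calls.

## Task

Stand the ball dispenser upright in the pocket of the foam slab and let go, then turn its cap until the opening that passes the small steel balls but not the large one is at its outlet. Take the dispenser up, tip the three small balls out into the tray, keeping the large ball inside, and put the dispenser back upright in the foam pocket with the cap left at that opening. Leave the other things on the bench where they are.

Things in the scene. Friction and masses are not known exactly. Their poses are not given: they have to be found in the camera images.
- dispenser: White plastic block 76 mm long (its x), 66 mm wide (y), 44 mm high, about 0.4 kg, with a round dark steel cap 66 mm across on it, 44.5 to 70 mm high, flush with the block's front end. Origin: middle of its underside; z up when it stands, +x is its front, where the outlet is. Grasp the block across the 66 mm. Upright it holds its balls whatever the cap's setting
- cap (a joint): Angle of the cap about the dispenser's z axis, growing counter-clockwise seen from above. The cap's rim has three openings. 0: the middle one (16 mm wide) at the outlet; -2.09: the wide one (25 mm, passes every ball); +2.09: the narrow one (8 mm, passes none); solid between. Stops at -2.6, 2.6. Stiff: 0.08 N m, stays where left; on the bare bench the block may turn with it. Starts in -2.3 to -0.8
- cap_axis (a point): Point on the cap's axis, at (5, 0, 78) mm in the dispenser's frame
- pointer (a point): Point on the cap's pointer knob, 8 mm out from the cap's axis and 78 mm above the dispenser's underside. The knob is an upright bar 10 mm thick and 30 mm long, from 3 mm behind the axis to 27 mm out, standing from 70 to 86 mm above the underside. At cap angle 0 it points 60 degrees clockwise of the dispenser's +x
- outlet (a point): Where the balls come out: at the cap's rim, at the middle of the dispenser's front, (38, 0, 50.5) mm in its frame. They roll out along its +x when the block is tipped forwards (top over towards its +x side, front going down) by some 50 degrees; 60 or more is sure. Allow 1.5 s; they land 20 to 60 mm ahead of the outlet from 90 mm up
- foam: Cream foam slab 136 x 124 x 18 mm, fixed to the bench, with a rectangular pocket 84 mm (along its x) by 74 mm (y) cut right through it to the bench in its middle. Origin: middle of its underside. The dispenser fits in either way round with 4 mm play on each side and then stands on the bench at height 0; the pocket stops it from turning
- tray: Open black tray 130 x 130 mm, 35 mm high, walls and floor 4 mm, fixed to the bench. Origin: middle of its underside
- small0_center (a point): Centre of a small steel ball, 13 mm across, 10 g. The three small balls and, behind them, the large one lie in single file in a lane inside the dispenser, under the cap, whose floor climbs 22 degrees to the outlet
- small1_center (a point): Centre of the second small steel ball, 13 mm
- small2_center (a point): Centre of the third small steel ball, 13 mm
- large_center (a point): Centre of the large steel ball, 19 mm across, 28 g; it must stay in the dispenser
- valves: Bystander: a row of four black solenoid valves on a steel bar, 36 x 100 x 64 mm, long way along its y, loose. Origin: middle of its underside. To be left alone
- ferrite: Bystander: a grey half-ring ferrite core standing like an arch, 80 x 40 x 40 mm, wide way along its x, loose. Origin: middle of its underside. To be left alone
- fitting: Bystander: a round brass fitting with a side stub, 34 mm across, 34 mm high, the stub reaches 26 mm along +x, loose. Origin: middle of its underside. To be left alone
- switchbox: Bystander: a small black box with three steel toggle studs, 60 x 36 x 42 mm, long way along its x, loose. Origin: middle of its underside. To be left alone
Not all that is in view belongs to the job. Of the things that look like the foam, the middle-sized one is meant. Leave any red look-alike of the tray alone.

How it is judged:
By the outcome, as a careful person would: the job done as asked, in the order asked, and still so for the second after the job is handed in, with the robot touching nothing.
It also fails if it takes over 72 s, if anything falls off the work surface, if the arm or the gripper's body presses on something with over 40 N, if the wrist force passes 120 N, or if a joint passes its speed limit or range.

## Working session

There is one attempt and no reset: what is moved stays moved. The work goes in short steps, Python scripts to look and compute and a tool call to move; the robot and the scene stay as the last step left them, time stands still between calls to the robot, and variables do not carry over. Pictures are saved under pics/ and viewed, at most 10 in all, crops included, and the job is handed in when it is done.

Besides the shell and the picture viewer there is one more tool, called by a JSON object that holds its "op" and its "data". servo_tool: Moves the arm, as the interface text tells. Its arguments: {"type":"object","properties":{"rows":{"type":"array"}},"required":["rows"]}

```bash
mkdir -p pics; ls; python3 - <<'E'
from rig import robot
import cv2,numpy as np
for n in("scene","top"):
    cv2.imwrite(f"pics/{n}0.png",robot.camera(n)[:,:,::-1])
    c=robot.get_calibration(n);print(n,{k:np.round(v,3).tolist() for k,v in c.items() if k in("mtx","R","t")})
c=robot.get_calibration("wrist");print({k:np.round(v,3).tolist() for k,v in c.items()})
s=robot.observe();print(s)
E
```

```text
pics
scene {'mtx': [[539.42, 0.0, 283.025], [0.0, 539.42, 205.858], [0.0, 0.0, 1.0]], 'R': [[0.798, 0.603, 0.01], [0.404, -0.523, -0.751], [-0.447, 0.603, -0.661]], 't': [-424.871, -103.589, 1566.887]}
top {'mtx': [[420.348, 0.0, 284.603], [0.0, 420.348, 206.174], [0.0, 0.0, 1.0]], 'R': [[-0.03, -1.0, -0.009], [-0.982, 0.031, -0.184], [0.184, 0.003, -0.983]], 't': [89.391, 491.15, 1248.903]}
{'mtx': [[290.763, 0.0, 274.967], [0.0, 290.763, 205.575], [0.0, 0.0, 1.0]], 'tool_from_camera': [[0.001, -0.966, -0.259, 63.481], [1.0, 0.001, 0.0, -1.18], [0.0, -0.259, 0.966, -170.212], [0.0, 0.0, 0.0, 1.0]]}
{'time': 0.1, 'qpos': array([ 1.2284702 ,  0.615843  , -0.01259173,  1.42476762,  0.00811589,
        1.10338273, -0.04038202]), 'dq': array([ 0.00120678, -0.00099539,  0.0016443 , -0.00400491,  0.00053789,
       -0.00087809,  0.00046193]), 'joint_torque': array([ 1.49440471e-03, -4.70379925e+01,  2.60457834e-01, -1.71569395e+01,
        1.01621225e-02,  5.84367735e-03,  2.14708541e-05]), 'ee_pos': array([ 201.64892729, -617.1348577 ,  204.03122304]), 'ee_rot': array([ 9.87551387e-01,  1.57292333e-01, -2.13501077e-04, -1.15552657e-03]), 'force': array([ 0.02736029,  0.83028143, -0.43588243]), 'ft_torque': array([-0.03588032, -0.04736337, -0.00639977]), 'grip_force': 0.0, 'finger_gap': 1.000169142959217}
```

View pics/scene0.png

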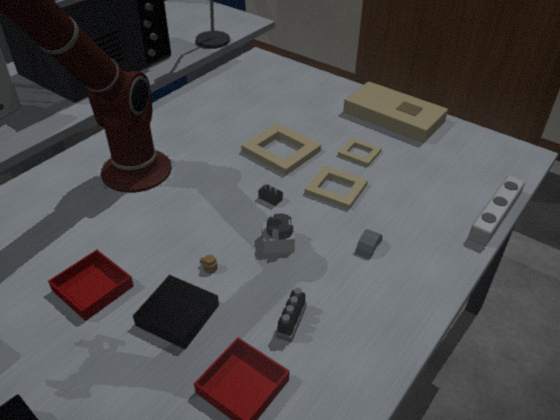

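View pics/top0.png

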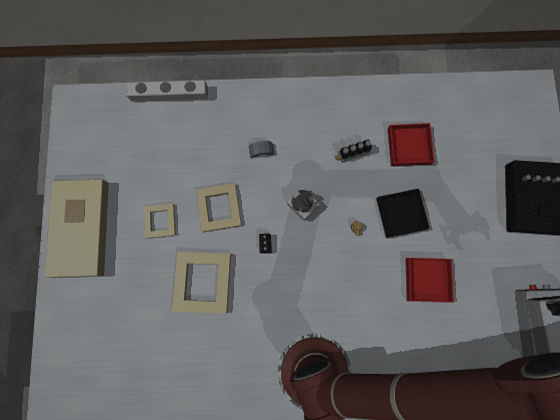

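Candidates (top view): dispenser – only the white block with the dark cap at (305,205). Foam – frames at (160,220) small, (218,208) middle, (203,282) large, so I choose (218,208). Tray – black at (403,213), with red look-alikes at (411,145) and (430,280). Now one close crop.

```bash
python3 - <<'E'
import cv2,numpy as np
s=cv2.imread("pics/scene0.png");t=cv2.imread("pics/top0.png")
a=cv2.resize(s[200:265,240:320],(400,325),interpolation=cv2.INTER_CUBIC)
b=cv2.resize(t[175:240,270:350],(400,325),interpolation=cv2.INTER_CUBIC)
o=np.hstack([a,b]);o=(255*(o/255.)**.6).astype(np.uint8);cv2.imwrite("pics/crop1.png",o)
E
```

```text
(no output)
```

View pics/crop1.png

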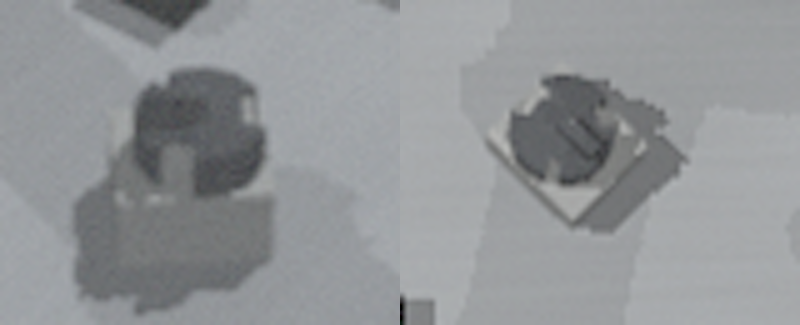

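The dispenser stands upright, turned by about 45°, with its cap centre near top pixel (303,201). Next I measure everything from the top view.

```bash
cat > h.py <<'E'
import numpy as np,cv2
from rig import robot
from scipy.spatial.transform import Rotation as Ro
def cast(uv,z,name="top",pose=None):
    c=robot.get_calibration(name);K=np.array(c["mtx"]);uv=np.atleast_2d(uv).astype(float)
    d=np.c_[uv,np.ones(len(uv))]@np.linalg.inv(K).T
    if name=="wrist":
        T=np.array(c["tool_from_camera"]);R=Ro.from_quat(pose[1]).as_matrix()
        d=d@T[:3,:3].T@R.T;o=R@T[:3,3]+pose[0]
    else:
        R=np.array(c["R"]);d=d@R;o=-R.T@np.array(c["t"])
    return o+d*((z-o[2])/d[:,2])[:,None]
def rect(cnt,z,name="top",pose=None):
    """min rectangle of a contour cast on plane z: centre, sizes, angle of its long side (deg)"""
    p=cast(cnt.reshape(-1,2),z,name,pose)[:,:2].astype(np.float32)
    b=cv2.boxPoints(cv2.minAreaRect(p));e=[b[1]-b[0],b[2]-b[1]];e.sort(key=np.linalg.norm)
    return b.mean(0).round(1),np.round([np.linalg.norm(e[1]),np.linalg.norm(e[0])],1),round(float(np.degrees(np.arctan2(e[1][1],e[1][0])))%180,1)
def cnts(m,amin=60):
    return [c for c in cv2.findContours(m.astype(np.uint8),cv2.RETR_CCOMP,cv2.CHAIN_APPROX_NONE)[0] if cv2.contourArea(c)>amin]
E
python3 - <<'E'
from h import *
t=cv2.imread("pics/top0.png");h=cv2.cvtColor(t,cv2.COLOR_BGR2HSV)
m=(h[...,0]>12)&(h[...,0]<35)&(h[...,1]>60)&(h[...,2]>90)
m[:,:130]=0
for c in cnts(m): print("cream",c.reshape(-1,2).mean(0).round(),rect(c,18))
m=(h[...,2]<60);m[:, 480:]=0;m[:60]=0;m[310:]=0
for c in cnts(m): print("dark",c.reshape(-1,2).mean(0).round(),rect(c,35),rect(c,0))
print("cap",cast([[303,201]],70))
E
```

```text
cream [216. 279.] (array([270.8, 314.4], dtype=float32), array([177. , 124.5], dtype=float32), 178.2)
cream [357. 227.] (array([ 425.3, -145.3], dtype=float32), array([38.6, 29.1], dtype=float32), 153.7)
cream [218. 207.] (array([502.7, 283.5], dtype=float32), array([134.7, 122.6], dtype=float32), 7.4)
cream [218. 207.] (array([503. , 283.5], dtype=float32), array([91.6, 80.8], dtype=float32), 7.8)
dark [265. 243.] (array([383.5, 138.1], dtype=float32), array([58.8, 36. ], dtype=float32), 3.4) (array([387. , 139.9], dtype=float32), array([60.4, 37. ], dtype=float32), 3.4)
dark [ 20. 263.] (array([329.1, 883.3], dtype=float32), array([252.2, 116.4], dtype=float32), 5.4) (array([331.1, 905.5], dtype=float32), array([259. , 119.6], dtype=float32), 5.4)
dark [ 24. 273.] (array([316.8, 869.4], dtype=float32), array([37.3, 24.1], dtype=float32), 22.8) (array([318.5, 891.1], dtype=float32), array([38.3, 24.7], dtype=float32), 22.8)
dark [ 37. 230.] (array([444.2, 844.3], dtype=float32), array([80.7, 30.9], dtype=float32), 4.4) (array([449.3, 865.4], dtype=float32), array([82.9, 31.8], dtype
[... 281 characters left out ...]
e=float32), 99.6) (array([ 469.2, -298.5], dtype=float32), array([142.2, 135. ], dtype=float32), 99.6)
dark [103. 228.] (array([449.7, 637.5], dtype=float32), array([296.5,  18.6], dtype=float32), 179.8) (array([455., 653.], dtype=float32), array([304.5,  19.1], dtype=float32), 179.8)
dark [355. 149.] (array([ 670.7, -157.7], dtype=float32), array([103. ,  44.5], dtype=float32), 107.1) (array([ 682., -164.], dtype=float32), array([105.8,  45.8], dtype=float32), 107.1)
dark [ 21. 134.] (array([742.8, 917.2], dtype=float32), array([554.8, 149.3], dtype=float32), 3.5) (array([756.1, 940.3], dtype=float32), array([569.9, 153.4], dtype=float32), 3.5)
cap [[503.33482635  17.9071437   70.        ]]
```

Foam: centre (503,283), 135×123 mm, yaw 7.5° – the sizes match. Tray: about (464,-290), yaw about 9.6°. The cap is near (503,18). I move over it and look with the wrist camera.

{"op": "servo_tool", "data": {"rows": [{"tx": 2,"ty": -2.2,"tz": -1},{"tx": 4,"ty": -4.2,"tz": -1},{"tx": 3,"ty": -3.2,"tz": -1},{"tx": 3,"ty": -3.2},{"tx": 3,"ty": -3.2},{"tx": 3,"ty": -3.2},{"tx": 3,"ty": -3.2},{"tx": 3,"ty": -3.2},{"tx": 3,"ty": -3.2},{"tx": 3,"ty": -3.2},{"tx": 3,"ty": -3.2},{"tx": 3,"ty": -3.2}]}}

```text
validation failed for argument at $.ro...
```

{"op": "servo_tool", "data": {"rows": [{"tx": 3,"ty": -3.2},{"tx": 3,"ty": -3.2},{"tx": 3,"ty": -3.2},{"tx": 3,"ty": -3.1},{},{},{}]}}

```text
validation failed for argument at $.ro...
```

```bash
python3 - <<'E'
from h import *
s=robot.observe();print(s["time"],s["ee_pos"],s["ee_rot"],s["qpos"].round(3))
im=robot.camera("wrist")[:,:,::-1];cv2.imwrite("pics/w1.png",im)
np.savez("w1.npz",p=s["ee_pos"],q=s["ee_rot"])
E
```

```text
0.1 [ 201.64892729 -617.1348577   204.03122304] [ 9.87551387e-01  1.57292333e-01 -2.13501077e-04 -1.15552657e-03] [ 1.228  0.616 -0.013  1.425  0.008  1.103 -0.04 ]
```

View pics/w1.png

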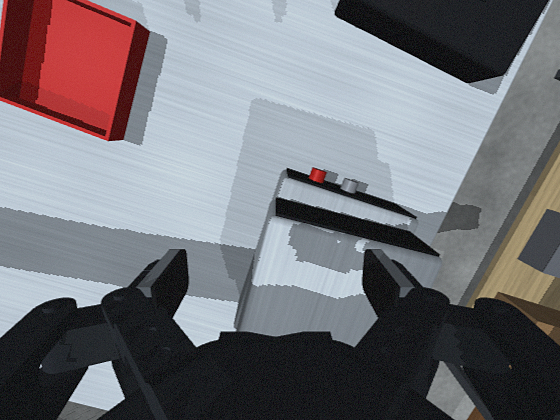

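No move was made: the rows need every key. I write them out in full, stopping 5 cm short along tool x for a clear view.

{"op": "servo_tool", "data": {"rows": [{"tx": 1.5,"ty": -2.2,"tz": -1,"ax": 0,"ay": 0,"az": 0,"claw": 1},{"tx": 2.7,"ty": -3.3,"tz": -1,"ax": 0,"ay": 0,"az": 0,"claw": 1},{"tx": 2.7,"ty": -3.3,"tz": -1,"ax": 0,"ay": 0,"az": 0,"claw": 1},{"tx": 2.7,"ty": -3.3,"tz": 0,"ax": 0,"ay": 0,"az": 0,"claw": 1},{"tx": 2.7,"ty": -3.3,"tz": 0,"ax": 0,"ay": 0,"az": 0,"claw": 1},{"tx": 2.7,"ty": -3.3,"tz": 0,"ax": 0,"ay": 0,"az": 0,"claw": 1},{"tx": 2.7,"ty": -3.3,"tz": 0,"ax": 0,"ay": 0,"az": 0,"claw": 1},{"tx": 2.7,"ty": -3.3,"tz": 0,"ax": 0,"ay": 0,"az": 0,"claw": 1},{"tx": 2.7,"ty": -3.3,"tz": 0,"ax": 0,"ay": 0,"az": 0,"claw": 1},{"tx": 2.7,"ty": -3.3,"tz": 0,"ax": 0,"ay": 0,"az": 0,"claw": 1},{"tx": 2.7,"ty": -3.3,"tz": 0,"ax": 0,"ay": 0,"az": 0,"claw": 1},{"tx": 2.7,"ty": -3.3,"tz": 0,"ax": 0,"ay": 0,"az": 0,"claw": 1}]}}

```text
time: 1.35
ee_pos: [379.0, -153.3, 235.2]
ee_rot: [0.988, 0.157, 0.0, 0.0]
force: [1.2, 0.8, -0.2]
finger_gap: 0.999
grip_force: 0.0
```

{"op": "servo_tool", "data": {"rows": [{"tx": 2.7,"ty": -3.3,"tz": 0,"ax": 0,"ay": 0,"az": 0,"claw": 1},{"tx": 2.7,"ty": -3.3,"tz": 0,"ax": 0,"ay": 0,"az": 0,"claw": 1},{"tx": 2.7,"ty": -3.3,"tz": 0,"ax": 0,"ay": 0,"az": 0,"claw": 1},{"tx": 2.5,"ty": -2.4,"tz": 0,"ax": 0,"ay": 0,"az": 0,"claw": 1},{"tx": 1.0,"ty": 0,"tz": 0,"ax": 0,"ay": 0,"az": 0,"claw": 1},{"tx": 0,"ty": 0,"tz": 0,"ax": 0,"ay": 0,"az": 0,"claw": 1},{"tx": 0,"ty": 0,"tz": 0,"ax": 0,"ay": 0,"az": 0,"claw": 1}]}}

```text
time: 2.05
ee_pos: [450.2, -3.5, 234.7]
ee_rot: [0.988, 0.156, -0.001, 0.0]
force: [-0.9, -0.5, 0.9]
finger_gap: 0.997
grip_force: 0.0
```

```bash
python3 - <<'E'
from h import *
s=robot.observe();print(s["time"],s["ee_pos"],s["ee_rot"],s["qpos"].round(3))
im=robot.camera("wrist")[:,:,::-1];cv2.imwrite("pics/w2.png",im)
np.savez("w2.npz",p=s["ee_pos"],q=s["ee_rot"])
E
```

```text
2.05 [450.20373906  -3.51039324 234.73699696] [ 9.87720809e-01  1.56226472e-01 -8.85732326e-04  3.27952242e-04] [ 0.168  0.284 -0.271  1.918  0.093  0.953 -1.404]
```

View pics/w2.png

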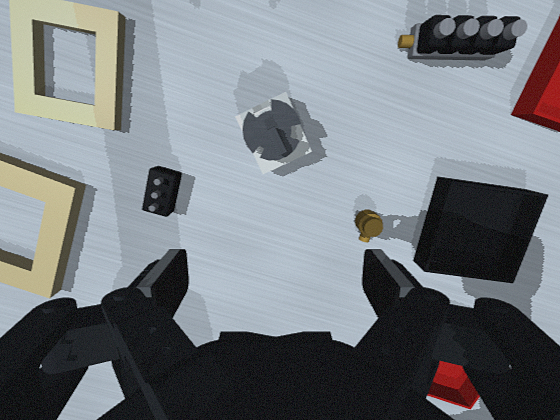

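The wrist view shows the dispenser at (273,133), the middle foam at (70,65) and the black tray at (485,230). I crop the dispenser for its heading and the pointer.

```bash
python3 - <<'E'
from h import *
im=cv2.imread("pics/w2.png");x0,y0=225,85
o=cv2.resize(im[y0:y0+100,x0:x0+110],(770,700)[0:1]+(700,),interpolation=cv2.INTER_CUBIC)
o=cv2.resize(im[y0:y0+95,x0:x0+110],(660,570),interpolation=cv2.INTER_CUBIC)
o=(255*(o/255.)**.6).astype(np.uint8)
cv2.imwrite("pics/w2c.png",o)
E
```

```text
(no output)
```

View pics/w2c.png

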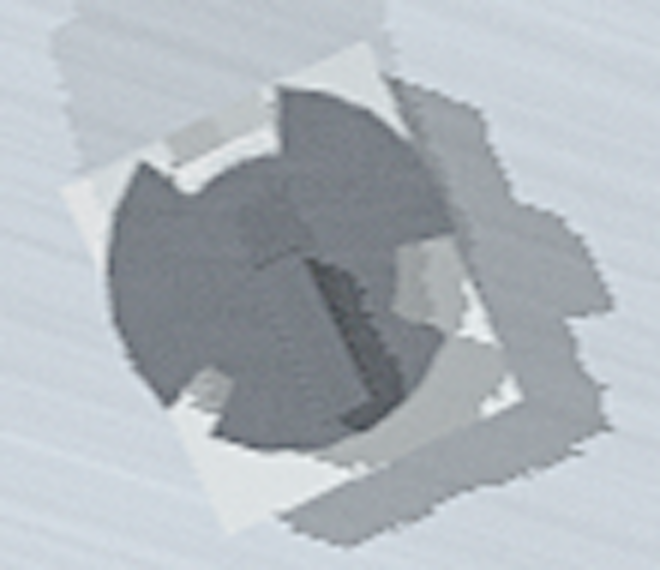

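The outlet groove and the wide opening are at the upper-left edge, so the front faces up-left in the image. The pointer knob points to the rear, so the cap is near -2.09. I cast the four block corners onto z=44.

```bash
python3 - <<'E'
from h import *
d=np.load("w2.npz");P=(d["p"],d["q"])
c=np.array([[65,188],[368,42],[522,400],[232,532]])/6.+[225,85]-.4
X=cast(c,44,"wrist",P)[:,:2];print(X.round(1))
print([np.linalg.norm(X[i]-X[i-1]).round(1) for i in range(4)],X.mean(0).round(1))
f=X[:2].mean(0)-X[2:].mean(0);print("yaw front",np.degrees(np.arctan2(f[1],f[0])))
l=X[[0,3]].mean(0)-X[[1,2]].mean(0);print("yaw left-90",np.degrees(np.arctan2(l[1],l[0]))-90)
print("cap centre",cast(np.array([[280,270]])/6+[225,85]-.4,70,"wrist",P).round(1))
im=cv2.imread("pics/w2.png");h=cv2.cvtColor(im,cv2.COLOR_BGR2HSV)
m=(h[...,0]>12)&(h[...,0]<35)&(h[...,1]>50)&(h[...,2]>90);m[250:]=0
for k in cnts(m,500): print("cream",k.reshape(-1,2).mean(0).round(),rect(k,18,"wrist",P),rect(k,0,"wrist",P))
m=(h[...,2]<60);m[240:,:400]=0
for k in cnts(m,2000): print("dark",k.reshape(-1,2).mean(0).round(),rect(k,35,"wrist",P),rect(k,0,"wrist",P))
E
```

```text
[[507.9  65.8]
 [552.1  17.5]
 [497.  -34.2]
 [452.8  13.9]]
[np.float64(75.7), np.float64(65.5), np.float64(75.5), np.float64(65.3)] [502.4  15.7]
yaw front 43.26319431596335
yaw left-90 42.498248751194836
cap centre [[506.4  20.3  70. ]]
cream [ 40. 202.] (array([299.4, 303.6], dtype=float32), array([110.5, 100.1], dtype=float32), 176.1) (array([289.6, 317. ], dtype=float32), array([115.7, 104.7], dtype=float32), 176.1)
cream [104.  95.] (array([480.2, 231.8], dtype=float32), array([78.5, 27.3], dtype=float32), 7.3) (array([478.8, 241.8], dtype=float32), array([82.2, 28.6], dtype=float32), 7.3)
dark [463. 359.] (array([ 301.8, -388. ], dtype=float32), array([310.2, 259.8], dtype=float32), 24.5) (array([ 282. , -426.4], dtype=float32), array([339.6, 284.4], dtype=float32), 24.5)
dark [478. 228.] (array([ 464.4, -284.6], dtype=float32), array([149.4, 133.2], dtype=float32), 100.0) (array([ 460.1, -313.2], dtype=float32), array([163.6, 145.8], dtype=float32), 100.0)
```

The block measures 75.6×65.4 mm, which matches. Centre (502.4,15.7), yaw 42.9°. I grasp 14 mm behind its middle, clear of the cap's flush part, and first descend to just above it.

{"op": "servo_tool", "data": {"rows": [{"tx": 4.3,"ty": 0.4,"tz": 0,"ax": 0,"ay": 0,"az": 0,"claw": 1},{"tx": 0,"ty": 0,"tz": 3,"ax": 0,"ay": 0,"az": -8.3,"claw": 1},{"tx": 0,"ty": 0,"tz": 4,"ax": 0,"ay": 0,"az": -8.3,"claw": 1},{"tx": 0,"ty": 0,"tz": 4,"ax": 0,"ay": 0,"az": -8.3,"claw": 1},{"tx": 0,"ty": 0,"tz": 1.4,"ax": 0,"ay": 0,"az": 0,"claw": 1},{"tx": 0,"ty": 0,"tz": 0,"ax": 0,"ay": 0,"az": 0,"claw": 1},{"tx": 0,"ty": 0,"tz": 0,"ax": 0,"ay": 0,"az": 0,"claw": 1},{"tx": 0,"ty": 0,"tz": 0,"ax": 0,"ay": 0,"az": 0,"claw": 1}]}}

```text
time: 2.9
ee_pos: [494.1, 7.0, 112.5]
ee_rot: [0.931, 0.366, 0.001, 0.001]
force: [-0.6, 0.0, 0.0]
finger_gap: 1.001
grip_force: 0.0
```

```bash
cat >> h.py <<'E'
def yaw(q): 
    x=Ro.from_quat(q).as_matrix()[:,0];return float(np.degrees(np.arctan2(x[1],x[0])))
def go(target,yw=None):
    """shift to a world point in tool axes (cm) and turn az (deg)"""
    s=robot.observe();R=Ro.from_quat(s["ee_rot"]).as_matrix()
    print("t",round(s["time"],2),"pos",s["ee_pos"].round(1),"yaw",round(yaw(s["ee_rot"]),2),"zdir",R[:,2].round(3),"q",s["qpos"].round(2))
    print("shift cm",(R.T@(np.array(target)-s["ee_pos"])/10).round(2),"az",None if yw is None else round(-((yw-yaw(s["ee_rot"])+180)%360-180),2))
E
python3 -c "
from h import *
go([492.1,6.2,17],42.9)"
```

```text
t 2.9 pos [494.1   7.  112.5] yaw 42.92 zdir [ 0.003 -0.    -1.   ] q [ 0.17  0.52 -0.33  1.97  0.26  0.69 -1.14]
shift cm [-0.22 -0.1   9.55] az 0.02
```

{"op": "servo_tool", "data": {"rows": [{"tx": -0.2,"ty": -0.1,"tz": 2.5,"ax": 0,"ay": 0,"az": 0,"claw": 1},{"tx": 0,"ty": 0,"tz": 2.5,"ax": 0,"ay": 0,"az": 0,"claw": 1},{"tx": 0,"ty": 0,"tz": 2.5,"ax": 0,"ay": 0,"az": 0,"claw": 1},{"tx": 0,"ty": 0,"tz": 1.5,"ax": 0,"ay": 0,"az": 0,"claw": 1},{"tx": 0,"ty": 0,"tz": 0.5,"ax": 0,"ay": 0,"az": 0,"claw": 1},{"tx": 0,"ty": 0,"tz": 0,"ax": 0,"ay": 0,"az": 0,"claw": 1},{"tx": 0,"ty": 0,"tz": 0,"ax": 0,"ay": 0,"az": 0,"claw": 0},{"tx": 0,"ty": 0,"tz": 0,"ax": 0,"ay": 0,"az": 0,"claw": 0},{"tx": 0,"ty": 0,"tz": 0,"ax": 0,"ay": 0,"az": 0,"claw": 0},{"tx": 0,"ty": 0,"tz": 0,"ax": 0,"ay": 0,"az": 0,"claw": 0},{"tx": 0,"ty": 0,"tz": 0,"ax": 0,"ay": 0,"az": 0,"claw": 0},{"tx": 0,"ty": 0,"tz": 0,"ax": 0,"ay": 0,"az": 0,"claw": 0}]}}

```text
time: 4.1
ee_pos: [491.2, 7.4, 17.8]
ee_rot: [0.93, 0.367, 0.001, 0.0]
force: [-2.5, 0.7, 8.4]
finger_gap: 0.605
grip_force: 58.0
```

{"op": "servo_tool", "data": {"rows": [{"tx": 0,"ty": 0,"tz": -1,"ax": 0,"ay": 0,"az": 0,"claw": 0},{"tx": 0,"ty": 0,"tz": -2,"ax": 0,"ay": 0,"az": 0,"claw": 0},{"tx": 0,"ty": 0,"tz": -2,"ax": 0,"ay": 0,"az": 0,"claw": 0},{"tx": 0,"ty": 0,"tz": -2,"ax": 0,"ay": 0,"az": 0,"claw": 0},{"tx": 0,"ty": 0,"tz": 0,"ax": 0,"ay": 0,"az": 0,"claw": 0},{"tx": 0,"ty": 0,"tz": 0,"ax": 0,"ay": 0,"az": 0,"claw": 0}]}}

```text
time: 4.7
ee_pos: [490.2, 6.5, 85.8]
ee_rot: [0.931, 0.366, -0.0, -0.0]
force: [-0.4, -0.3, -7.1]
finger_gap: 0.599
grip_force: 61.2
```

```bash
python3 - <<'E'
from h import *
s=robot.camera("scene")[:,:,::-1]
w=robot.camera("wrist")[:,:,::-1]
a=cv2.resize(s[170:270,210:330],(360,300),interpolation=cv2.INTER_CUBIC)
o=np.hstack([a,cv2.resize(w,(400,300))])
cv2.imwrite("pics/lift.png",(255*(o/255.)**.6).astype(np.uint8))
E
```

```text
(no output)
```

View pics/lift.png

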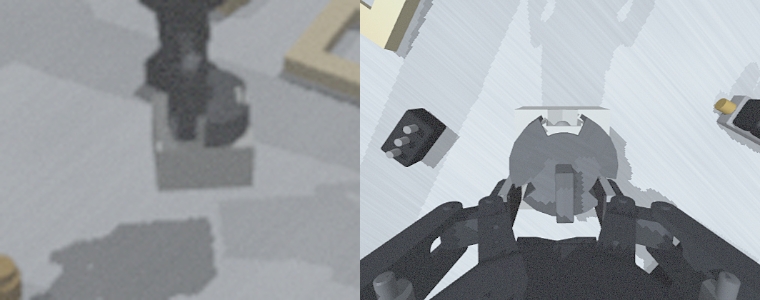

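The dispenser hangs level between the fingers, and in the wrist view its front edge is seen ahead of the pads. I carry it toward the foam, turning halfway, and measure the pocket with the wrist camera.

{"op": "servo_tool", "data": {"rows": [{"tx": 1.9,"ty": -1.7,"tz": -2,"ax": 0,"ay": 0,"az": 0,"claw": 0},{"tx": 2.9,"ty": -2.7,"tz": -2.4,"ax": 0,"ay": 0,"az": 0,"claw": 0},{"tx": 2.9,"ty": -2.7,"tz": 0,"ax": 0,"ay": 0,"az": 0,"claw": 0},{"tx": 2.5,"ty": -2.5,"tz": 0,"ax": 0,"ay": 0,"az": 0,"claw": 0},{"tx": 1.3,"ty": -1.3,"tz": 0,"ax": 0,"ay": 0,"az": -7.8,"claw": 0},{"tx": 0,"ty": 0,"tz": 0,"ax": 0,"ay": 0,"az": -7.8,"claw": 0},{"tx": 0,"ty": 0,"tz": 0,"ax": 0,"ay": 0,"az": -7.8,"claw": 0},{"tx": 0,"ty": 0,"tz": 0,"ax": 0,"ay": 0,"az": -7.8,"claw": 0},{"tx": 0,"ty": 0,"tz": 0,"ax": 0,"ay": 0,"az": -7.8,"claw": 0},{"tx": 0,"ty": 0,"tz": 0,"ax": 0,"ay": 0,"az": -7.8,"claw": 0},{"tx": 0,"ty": 0,"tz": 0,"ax": 0,"ay": 0,"az": -7.8,"claw": 0},{"tx": 0,"ty": 0,"tz": 0,"ax": 0,"ay": 0,"az": 0,"claw": 0}]}}

```text
time: 6.0
ee_pos: [499.6, 164.1, 128.4]
ee_rot: [0.659, 0.752, -0.002, -0.001]
force: [0.4, -1.0, -5.8]
finger_gap: 0.603
grip_force: 61.9
```

{"op": "servo_tool", "data": {"rows": [{"tx": 0,"ty": 0,"tz": 0,"ax": 0,"ay": 0,"az": 0,"claw": 0},{"tx": 0,"ty": 0,"tz": 0,"ax": 0,"ay": 0,"az": 0,"claw": 0}]}}

```text
time: 6.2
ee_pos: [500.4, 164.8, 129.6]
ee_rot: [0.659, 0.752, -0.001, -0.0]
force: [-1.0, 0.8, -5.6]
finger_gap: 0.605
grip_force: 61.9
```

```bash
python3 - <<'E'
from h import *
go([516.8,285.3,100],187.5)
s=robot.observe();P=(s["ee_pos"],s["ee_rot"])
w=robot.camera("wrist")[:,:,::-1];cv2.imwrite("pics/w3.png",w);np.savez("w3.npz",p=P[0],q=P[1])
h=cv2.cvtColor(w,cv2.COLOR_BGR2HSV)
m=((h[...,0]>12)&(h[...,0]<35)&(h[...,1]>50)&(h[...,2]>90))
c,hi=cv2.findContours(m.astype(np.uint8),cv2.RETR_CCOMP,cv2.CHAIN_APPROX_NONE)
for k,hh in zip(c,hi[0]):
    if cv2.contourArea(k)>800: print(hh[3],cv2.boundingRect(k),rect(k,18,"wrist",P),rect(k,0,"wrist",P))
E
```

```text
t 6.2 pos [500.4 164.8 129.6] yaw 97.48 zdir [-0.001 -0.    -1.   ] q [ 0.03  0.58 -0.6   1.86  0.43  0.83 -0.66]
shift cm [11.73  3.2   2.95] az -90.02
-1 (222, 24, 154, 116) (array([504.2, 270.1], dtype=float32), array([135.5,  96.3], dtype=float32), 7.8) (array([505.1, 272.7], dtype=float32), array([144.1, 102.4], dtype=float32), 7.8)
-1 (0, 0, 132, 89) (array([298.2, 285.7], dtype=float32), array([111.4,  70.8], dtype=float32), 176.1) (array([286. , 289.3], dtype=float32), array([118.5,  75.4], dtype=float32), 176.1)
```

```bash
python3 - <<'E'
from h import *
w=cv2.imread("pics/w3.png");d=np.load("w3.npz");P=(d["p"],d["q"])
h=cv2.cvtColor(w,cv2.COLOR_BGR2HSV)
for r in range(0,160,8): print(r,[tuple(h[r,c]) .__repr__().replace("np.uint8","") for c in (235,290,320,365)])
print(cast([[235,24],[290,24],[235,0],[290,140],[290,100]],18,"wrist",P).round(0))
E
```

```text
0 ['((32), (39), (229))', '((32), (28), (228))', '((32), (28), (229))', '((32), (40), (229))']
8 ['((32), (39), (229))', '((35), (29), (229))', '((33), (32), (230))', '((32), (39), (229))']
16 ['((31), (39), (229))', '((32), (31), (229))', '((32), (33), (230))', '((31), (41), (226))']
24 ['((30), (43), (227))', '((24), (58), (88))', '((27), (56), (87))', '((30), (39), (226))']
32 ['((29), (42), (228))', '((102), (34), (152))', '((104), (34), (151))', '((30), (42), (225))']
40 ['((28), (42), (228))', '((101), (27), (153))', '((104), (27), (144))', '((29), (48), (227))']
48 ['((29), (49), (226))', '((102), (27), (217))', '((103), (22), (223))', '((27), (47), (228))']
56 ['((28), (48), (229))', '((101), (23), (221))', '((100), (24), (222))', '((27), (49), (227))']
64 ['((27), (50), (228))', '((103), (27), (219))', '((101), (22), (225))', '((27), (48), (228))']
72 ['((26), (47), (229))', '((102), (25), (222))', '((101), (23), (224))', '((28), (51), (227))']
80 ['((26), (52), (229))', '((105), (20), (226))', '((103), (24), (223))', '((26), (55), (228))']
88 ['((27), (51), (228))', '((101)
[... 238 characters left out ...]
'((24), (63), (212))']
112 ['((26), (55), (229))', '((24), (59), (234))', '((25), (66), (212))', '((24), (63), (212))']
120 ['((26), (52), (229))', '((26), (55), (227))', '((23), (60), (211))', '((24), (60), (208))']
128 ['((26), (56), (228))', '((26), (53), (226))', '((24), (64), (212))', '((25), (66), (206))']
136 ['((25), (55), (226))', '((24), (66), (210))', '((24), (63), (212))', '((25), (64), (206))']
144 ['((99), (32), (127))', '((103), (30), (134))', '((112), (29), (131))', '((108), (28), (202))']
152 ['((95), (23), (145))', '((95), (18), (153))', '((102), (17), (147))', '((103), (31), (205))']
[[444. 311.  18.]
 [491. 317.  18.]
 [442. 329.  18.]
 [505. 221.  18.]
 [500. 256.  18.]]
```

```bash
python3 - <<'E'
from h import *
w=cv2.imread("pics/w3.png");d=np.load("w3.npz");P=(d["p"],d["q"])
h=cv2.cvtColor(w,cv2.COLOR_BGR2HSV)
m=~((h[...,0]>15)&(h[...,0]<40)&(h[...,1]>20)&(h[...,2]>170))
m=cv2.morphologyEx(m.astype(np.uint8),cv2.MORPH_OPEN,np.ones((3,3)))
n,l,st,ct=cv2.connectedComponentsWithStats(m,connectivity=4)
k=l[70,300];print(st[k])
for c in cnts(l==k): print(rect(c,18,"wrist",P))
E
```

```text
[ 249   21   98   91 8621]
(array([502.3, 283.9], dtype=float32), array([84.4, 73.5], dtype=float32), 7.6)
```

The pocket measures 84.4×73.5 mm, centre (502.3,283.9), yaw 7.6°, agreeing with the top view. I move above it and turn to yaw 187.6.

{"op": "servo_tool", "data": {"rows": [{"tx": 2.9,"ty": 0.7,"tz": 0,"ax": 0,"ay": 0,"az": 0,"claw": 0},{"tx": 3.2,"ty": 0.8,"tz": 0,"ax": 0,"ay": 0,"az": 0,"claw": 0},{"tx": 3.2,"ty": 0.8,"tz": 0,"ax": 0,"ay": 0,"az": 0,"claw": 0},{"tx": 2.5,"ty": 0.8,"tz": 0,"ax": 0,"ay": 0,"az": 0,"claw": 0},{"tx": 0,"ty": 0,"tz": 1,"ax": 0,"ay": 0,"az": -8.2,"claw": 0},{"tx": 0,"ty": 0,"tz": 1,"ax": 0,"ay": 0,"az": -8.2,"claw": 0},{"tx": 0,"ty": 0,"tz": 1,"ax": 0,"ay": 0,"az": -8.2,"claw": 0},{"tx": 0,"ty": 0,"tz": 0,"ax": 0,"ay": 0,"az": -8.2,"claw": 0},{"tx": 0,"ty": 0,"tz": 0,"ax": 0,"ay": 0,"az": -8.2,"claw": 0},{"tx": 0,"ty": 0,"tz": 0,"ax": 0,"ay": 0,"az": -8.2,"claw": 0},{"tx": 0,"ty": 0,"tz": 0,"ax": 0,"ay": 0,"az": -8.2,"claw": 0},{"tx": 0,"ty": 0,"tz": 0,"ax": 0,"ay": 0,"az": -8.2,"claw": 0}]}}

```text
time: 7.45
ee_pos: [516.1, 285.7, 99.8]
ee_rot: [0.144, 0.99, -0.0, 0.0]
force: [-0.0, -0.0, -6.6]
finger_gap: 0.6
grip_force: 61.9
```

{"op": "servo_tool", "data": {"rows": [{"tx": 0,"ty": 0,"tz": 0,"ax": 0,"ay": 0,"az": -8.2,"claw": 0},{"tx": 0,"ty": 0,"tz": 0,"ax": 0,"ay": 0,"az": -8.2,"claw": 0},{"tx": 0,"ty": 0,"tz": 0,"ax": 0,"ay": 0,"az": -8.2,"claw": 0},{"tx": 0,"ty": 0,"tz": 0,"ax": 0,"ay": 0,"az": 0,"claw": 0},{"tx": 0,"ty": 0,"tz": 0,"ax": 0,"ay": 0,"az": 0,"claw": 0},{"tx": 0,"ty": 0,"tz": 0,"ax": 0,"ay": 0,"az": 0,"claw": 0}]}}

```text
time: 8.05
ee_pos: [516.0, 286.1, 100.1]
ee_rot: [-0.067, 0.998, -0.0, 0.0]
force: [-0.8, -0.5, -5.5]
finger_gap: 0.604
grip_force: 62.0
```

```bash
python3 -c "
from h import *
go([516.1,285.7,18.5],187.6)"
```

```text
t 8.05 pos [516.  286.1 100.1] yaw -172.35 zdir [ 0. -0. -1.] q [-0.    0.83 -0.96  1.71  0.78  1.04  0.46]
shift cm [-0.01 -0.04  8.16] az 0.05
```

{"op": "servo_tool", "data": {"rows": [{"tx": 0,"ty": 0,"tz": 2,"ax": 0,"ay": 0,"az": 0,"claw": 0},{"tx": 0,"ty": 0,"tz": 2,"ax": 0,"ay": 0,"az": 0,"claw": 0},{"tx": 0,"ty": 0,"tz": 1.5,"ax": 0,"ay": 0,"az": 0,"claw": 0},{"tx": 0,"ty": 0,"tz": 1,"ax": 0,"ay": 0,"az": 0,"claw": 0},{"tx": 0,"ty": 0,"tz": 0.8,"ax": 0,"ay": 0,"az": 0,"claw": 0},{"tx": 0,"ty": 0,"tz": 0.5,"ax": 0,"ay": 0,"az": 0,"claw": 0},{"tx": 0,"ty": 0,"tz": 0.2,"ax": 0,"ay": 0,"az": 0,"claw": 0},{"tx": 0,"ty": 0,"tz": 0,"ax": 0,"ay": 0,"az": 0,"claw": 0},{"tx": 0,"ty": 0,"tz": 0,"ax": 0,"ay": 0,"az": 0,"claw": 0}]}}

```text
time: 8.95
ee_pos: [515.6, 285.1, 19.6]
ee_rot: [-0.068, 0.998, -0.001, -0.0]
force: [0.7, -3.0, -7.5]
finger_gap: 0.602
grip_force: 63.5
```

{"op": "servo_tool", "data": {"rows": [{"tx": 0,"ty": 0,"tz": 0.15,"ax": 0,"ay": 0,"az": 0,"claw": 0},{"tx": 0,"ty": 0,"tz": 0,"ax": 0,"ay": 0,"az": 0,"claw": 1},{"tx": 0,"ty": 0,"tz": 0,"ax": 0,"ay": 0,"az": 0,"claw": 1},{"tx": 0,"ty": 0,"tz": 0,"ax": 0,"ay": 0,"az": 0,"claw": 1},{"tx": 0,"ty": 0,"tz": 0,"ax": 0,"ay": 0,"az": 0,"claw": 1},{"tx": 0,"ty": 0,"tz": 0,"ax": 0,"ay": 0,"az": 0,"claw": 1},{"tx": 0,"ty": 0,"tz": -1,"ax": 0,"ay": 0,"az": 0,"claw": 1},{"tx": 0,"ty": 0,"tz": -2,"ax": 0,"ay": 0,"az": 0,"claw": 1},{"tx": 0,"ty": 0,"tz": -3,"ax": 0,"ay": 0,"az": 0,"claw": 1},{"tx": 0,"ty": 0,"tz": -3,"ax": 0,"ay": 0,"az": 0,"claw": 1},{"tx": 0,"ty": 0,"tz": -3,"ax": 0,"ay": 0,"az": 0,"claw": 1},{"tx": 0,"ty": 0,"tz": -2,"ax": 0,"ay": 0,"az": 0,"claw": 1}]}}

```text
time: 10.15
ee_pos: [516.1, 287.3, 161.9]
ee_rot: [-0.068, 0.998, 0.001, 0.001]
force: [-0.5, -0.0, -0.1]
finger_gap: 1.002
grip_force: 0.0
```

{"op": "servo_tool", "data": {"rows": [{"tx": 0,"ty": 0,"tz": -2,"ax": 0,"ay": 0,"az": 0,"claw": 1},{"tx": -3,"ty": 0,"tz": 0,"ax": 0,"ay": 0,"az": 0,"claw": 1},{"tx": -2,"ty": 0,"tz": 0,"ax": 0,"ay": 0,"az": 0,"claw": 1},{"tx": 0,"ty": 0,"tz": 0,"ax": 0,"ay": 0,"az": 0,"claw": 1},{"tx": 0,"ty": 0,"tz": 0,"ax": 0,"ay": 0,"az": 0,"claw": 1},{"tx": 0,"ty": 0,"tz": 0,"ax": 0,"ay": 0,"az": 0,"claw": 1}]}}

```text
time: 10.75
ee_pos: [563.9, 293.3, 179.0]
ee_rot: [-0.069, 0.998, 0.0, -0.0]
force: [-0.3, -0.6, 0.5]
finger_gap: 0.997
grip_force: 0.0
```

```bash
python3 - <<'E'
from h import *
s=robot.observe();P=(s["ee_pos"],s["ee_rot"])
w=robot.camera("wrist")[:,:,::-1];cv2.imwrite("pics/w4.png",w);np.savez("w4.npz",p=P[0],q=P[1])
go([506,284,72])
R=P[1]
# expected pixel of cap axis
c=robot.get_calibration("wrist");T=np.array(c["tool_from_camera"]);Rm=Ro.from_quat(P[1]).as_matrix()
X=np.array([497.5,283,70]);x=T[:3,:3].T@(Rm.T@(X-P[0])-T[:3,3]);u=np.array(c["mtx"])@x;print((u/u[2]).round(0))
u0,v0=(u[:2]/u[2]).astype(int)
h=cv2.cvtColor(w,cv2.COLOR_BGR2HSV)
x0,y0=u0-70,max(v0-70,0)
cv2.imwrite("pics/w4c.png",cv2.resize(w[y0:y0+140,x0:x0+140],(588,588),interpolation=cv2.INTER_CUBIC));print(x0,y0)
E
```

```text
t 10.8 pos [564.  293.3 179. ] yaw -172.09 zdir [-0.001  0.    -1.   ] q [ 0.01  0.81 -1.01  1.48  0.7   1.24  0.61]
shift cm [ 5.87 -0.12 10.7 ] az None
[273. 128.   1.]
202 58
```

View pics/w4c.png

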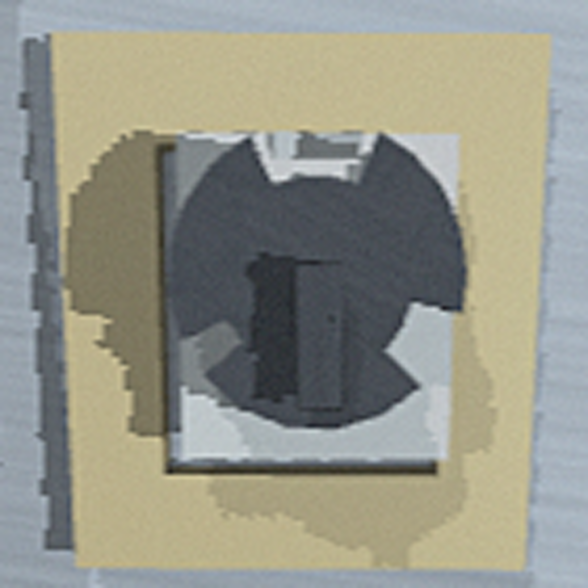

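The dispenser sits in the pocket with its front up in the image. The cap centre is near (320,281) in the crop; the knob's top face has corners (297,262), (348,262), (346,410), (299,410) and points to the rear. I cast these.

```bash
cat >> h.py <<'E'
def capfit(w,P,guess,capz=70,thr=95):
    """cap circle: dark contour points near 33 mm of the guess, on plane capz; robust fit of the centre"""
    g=w.max(2);c=max(cnts((g<thr)[:235],500),key=cv2.contourArea)
    X=cast(c.reshape(-1,2),capz,"wrist",P)[:,:2];p=np.array(guess,float)
    from scipy.optimize import least_squares
    for _ in range(3):
        k=abs(np.linalg.norm(X-p,axis=1)-33)<3.5
        p=least_squares(lambda a:np.linalg.norm(X[k]-a,axis=1)-32.8,p,loss="soft_l1").x
    return p,k.sum(),X
E
python3 - <<'E'
from h import *
w=cv2.imread("pics/w4.png");d=np.load("w4.npz");P=(d["p"],d["q"])
f=lambda a:np.array(a)/4.2+[202,58]-.4
B=cast(f([[178,133],[458,133],[448,460],[182,460]]),44,"wrist",P)[:,:2]
print("block",B.round(1),[np.linalg.norm(B[i]-B[i-1]).round(1) for i in range(4)],B.mean(0))
c=B.mean(0);fr=B[:2].mean(0)-B[2:].mean(0);print("D",np.degrees(np.arctan2(*fr[::-1])))
lf=B[1]-B[0];print(np.degrees(np.arctan2(*lf[::-1]))+90, np.degrees(np.arctan2(*(B[1]-B[2])[::-1])))
K=cast(f([[297,262],[348,262],[346,410],[299,410]]),86,"wrist",P)[:,:2]
print("knob",K.round(1),np.linalg.norm(K[0]-K[3]),np.linalg.norm(K[0]-K[1]))
kd=K[2:].mean(0)-K[:2].mean(0);a=np.degrees(np.arctan2(*kd[::-1]));print("knob dir",a)
ax=K[:2].mean(0)+3*kd/np.linalg.norm(kd);print("axis from knob",ax)
p,n,_=capfit(w,P,ax);print("cap",p,n)
E
```

```text
block [[464.8 249.7]
 [455.7 314.6]
 [531.4 325.1]
 [540.6 259.3]] [np.float64(76.4), np.float64(65.4), np.float64(76.4), np.float64(66.5)] [498.1335269  287.16526407]
D -172.450521662841
187.99605670107061 -172.0703978615238
knob [[490.6 281.7]
 [489.2 292.2]
 [519.2 296.2]
 [520.6 286.3]] 30.2859484272889 10.549260803863584
knob dir 8.16586307736463
axis from knob [492.86711591 287.38085063]
cap [493.03185492 285.12585848] 203
```

The block centre is (498,287), D=187.7°, and the cap axis is near (493,286.4). The knob direction of 8.2° gives a cap angle of about -119.5°. I go over the knob.

{"op": "servo_tool", "data": {"rows": [{"tx": 2.5,"ty": 0.1,"tz": 1,"ax": 0,"ay": 0,"az": -0.3,"claw": 0.5},{"tx": 2.8,"ty": 0.1,"tz": 2,"ax": 0,"ay": 0,"az": 0,"claw": 0.5},{"tx": 1.8,"ty": 0.1,"tz": 2,"ax": 0,"ay": 0,"az": 0,"claw": 0.5},{"tx": 0,"ty": 0,"tz": 2,"ax": 0,"ay": 0,"az": 0,"claw": 0.5},{"tx": 0,"ty": 0,"tz": 0.5,"ax": 0,"ay": 0,"az": 0,"claw": 0.5},{"tx": 0,"ty": 0,"tz": 0,"ax": 0,"ay": 0,"az": 0,"claw": 0.5},{"tx": 0,"ty": 0,"tz": 0,"ax": 0,"ay": 0,"az": 0,"claw": 0.5}]}}

```text
time: 11.5
ee_pos: [495.2, 286.7, 104.6]
ee_rot: [-0.07, 0.998, 0.001, 0.001]
force: [1.1, 1.2, 0.6]
finger_gap: 0.497
grip_force: 0.0
```

```bash
python3 -c "
from h import *
go([493,286.4,74],188.2)"
```

```text
t 11.5 pos [495.2 286.7 104.6] yaw -171.93 zdir [ 0.001  0.001 -1.   ] q [-0.    0.8  -0.97  1.75  0.78  1.02  0.44]
shift cm [ 0.22 -0.    3.06] az -0.13
```

{"op": "servo_tool", "data": {"rows": [{"tx": 0.2,"ty": 0,"tz": 1.2,"ax": 0,"ay": 0,"az": 0,"claw": 0.5},{"tx": 0,"ty": 0,"tz": 1.2,"ax": 0,"ay": 0,"az": 0,"claw": 0.5},{"tx": 0,"ty": 0,"tz": 0.6,"ax": 0,"ay": 0,"az": 0,"claw": 0.5},{"tx": 0,"ty": 0,"tz": 0,"ax": 0,"ay": 0,"az": 0,"claw": 0.5},{"tx": 0,"ty": 0,"tz": 0,"ax": 0,"ay": 0,"az": 0,"claw": 0},{"tx": 0,"ty": 0,"tz": 0,"ax": 0,"ay": 0,"az": 0,"claw": 0},{"tx": 0,"ty": 0,"tz": 0,"ax": 0,"ay": 0,"az": 0,"claw": 0},{"tx": 0,"ty": 0,"tz": 0,"ax": 0,"ay": 0,"az": 0,"claw": 0},{"tx": 0,"ty": 0,"tz": 0,"ax": 0,"ay": 0,"az": 0,"claw": 0},{"tx": 0,"ty": 0,"tz": 0,"ax": 0,"ay": 0,"az": 0,"claw": 0}]}}

```text
time: 12.5
ee_pos: [492.7, 285.7, 73.8]
ee_rot: [-0.071, 0.998, 0.0, 0.0]
force: [0.4, -0.2, 0.5]
finger_gap: -0.002
grip_force: 0.0
```

The fingers read fully shut with no force, so I need to see where they are relative to the knob.

```bash
python3 - <<'E'
from h import *
s=robot.camera("scene")[:,:,::-1];w=robot.camera("wrist")[:,:,::-1];t=robot.camera("top")[:,:,::-1]
cv2.imwrite("pics/w5.png",w)
a=cv2.resize(s[125:215,290:380],(300,300),interpolation=cv2.INTER_CUBIC)
b=cv2.resize(t[165:255,175:265],(300,300),interpolation=cv2.INTER_CUBIC)
o=np.hstack([np.vstack([a,b]),cv2.resize(w[120:330,190:365],(500,600),interpolation=cv2.INTER_CUBIC)])
cv2.imwrite("pics/w5c.png",(255*(o/255.)**.6).astype(np.uint8))
E
```

```text
(no output)
```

View pics/w5c.png

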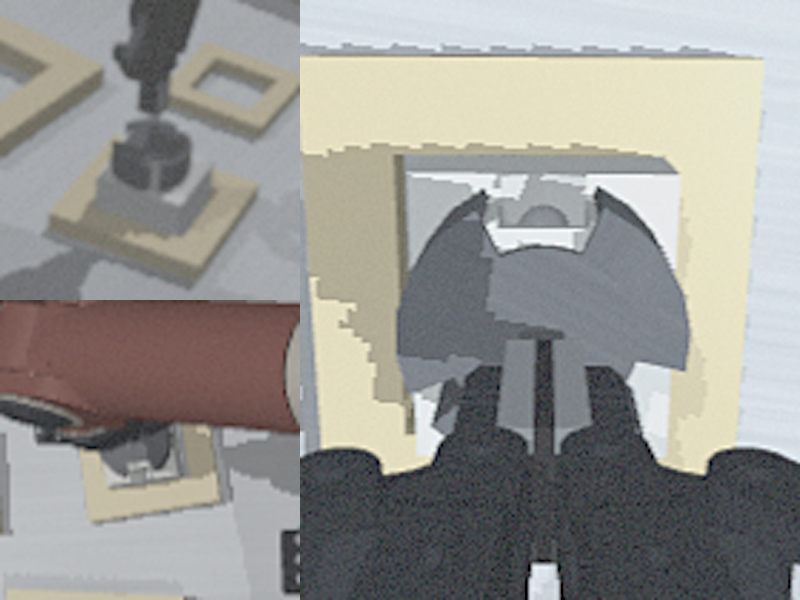

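The pads are shut above the knob: they seem to end well short of the stated TCP. I check the height of the fingertip with the scene camera's ray, tip near (335.6,158).

```bash
python3 - <<'E'
from h import *
print(robot.pinch_z)
p=robot.observe()["ee_pos"]
c=robot.get_calibration("scene")
for z in(74,86,99,110):
    x=np.array(c["R"])@np.array([p[0],p[1],z])+np.array(c["t"]);u=np.array(c["mtx"])@x;print(z,(u/u[2]).round(1))
x=np.array(c["R"])@np.array([493,286.4,70])+np.array(c["t"]);u=np.array(c["mtx"])@x;print("cap top",(u/u[2]).round(1),((u/u[2])[:2]-[290,125])*3.33)
E
```

```text
18.700000000000003
74 [334.8 165.7   1. ]
86 [335.1 162.2   1. ]
99 [335.5 158.3   1. ]
110 [335.8 155.    1. ]
cap top [335.  166.9   1. ] [149.70248891 139.36952756]
```

The scene ray also puts the tip at z≈99, so the fingers end about 25 mm behind the reported TCP and earlier heights were too high. (The first grip was on the cap.) I open a little and descend 26 mm around the knob.

{"op": "servo_tool", "data": {"rows": [{"tx": 0,"ty": 0.05,"tz": -0.5,"ax": 0,"ay": 0,"az": 0,"claw": 0.5},{"tx": 0,"ty": 0,"tz": 0,"ax": 0,"ay": 0,"az": 0,"claw": 0.5},{"tx": 0,"ty": 0,"tz": 0,"ax": 0,"ay": 0,"az": 0,"claw": 0.5},{"tx": 0,"ty": 0,"tz": 0,"ax": 0,"ay": 0,"az": 0,"claw": 0.5},{"tx": 0,"ty": 0,"tz": 1,"ax": 0,"ay": 0,"az": 0,"claw": 0.5},{"tx": 0,"ty": 0,"tz": 1,"ax": 0,"ay": 0,"az": 0,"claw": 0.5},{"tx": 0,"ty": 0,"tz": 0.6,"ax": 0,"ay": 0,"az": 0,"claw": 0.5},{"tx": 0,"ty": 0,"tz": 0.4,"ax": 0,"ay": 0,"az": 0,"claw": 0.5},{"tx": 0,"ty": 0,"tz": 0,"ax": 0,"ay": 0,"az": 0,"claw": 0.5}]}}

```text
time: 13.55
ee_pos: [492.1, 285.9, 47.7]
ee_rot: [-0.071, 0.997, -0.0, -0.001]
force: [-0.8, -0.4, 0.4]
finger_gap: 0.498
grip_force: 0.0
```

{"op": "servo_tool", "data": {"rows": [{"tx": 0,"ty": 0,"tz": 0,"ax": 0,"ay": 0,"az": 0,"claw": 0},{"tx": 0,"ty": 0,"tz": 0,"ax": 0,"ay": 0,"az": 0,"claw": 0},{"tx": 0,"ty": 0,"tz": 0,"ax": 0,"ay": 0,"az": 0,"claw": 0},{"tx": 0,"ty": 0,"tz": 0,"ax": 0,"ay": 0,"az": 0,"claw": 0},{"tx": 0,"ty": 0,"tz": 0,"ax": 0,"ay": 0,"az": 0,"claw": 0}]}}

```text
time: 14.05
ee_pos: [492.9, 285.6, 49.0]
ee_rot: [-0.07, 0.998, -0.001, 0.0]
force: [-0.8, -2.8, 4.3]
finger_gap: 0.089
grip_force: 58.8
```

The knob is gripped (gap 0.089, 59 N). I turn it counter-clockwise by 119°.

{"op": "servo_tool", "data": {"rows": [{"tx": 0,"ty": 0,"tz": 0,"ax": 0,"ay": 0,"az": -6,"claw": 0},{"tx": 0,"ty": 0,"tz": 0,"ax": 0,"ay": 0,"az": -8.5,"claw": 0},{"tx": 0,"ty": 0,"tz": 0,"ax": 0,"ay": 0,"az": -8.5,"claw": 0},{"tx": 0,"ty": 0,"tz": 0,"ax": 0,"ay": 0,"az": -8.5,"claw": 0},{"tx": 0,"ty": 0,"tz": 0,"ax": 0,"ay": 0,"az": -8.5,"claw": 0},{"tx": 0,"ty": 0,"tz": 0,"ax": 0,"ay": 0,"az": -8.5,"claw": 0},{"tx": 0,"ty": 0,"tz": 0,"ax": 0,"ay": 0,"az": -8.5,"claw": 0},{"tx": 0,"ty": 0,"tz": 0,"ax": 0,"ay": 0,"az": -8.5,"claw": 0},{"tx": 0,"ty": 0,"tz": 0,"ax": 0,"ay": 0,"az": -8.5,"claw": 0},{"tx": 0,"ty": 0,"tz": 0,"ax": 0,"ay": 0,"az": -8.5,"claw": 0},{"tx": 0,"ty": 0,"tz": 0,"ax": 0,"ay": 0,"az": -8.5,"claw": 0},{"tx": 0,"ty": 0,"tz": 0,"ax": 0,"ay": 0,"az": -8.5,"claw": 0}]}}

```text
time: 15.25
ee_pos: [496.2, 283.7, 49.2]
ee_rot: [0.807, -0.59, 0.004, 0.0]
force: [4.7, -4.2, 5.0]
finger_gap: 0.091
grip_force: 59.5
```

{"op": "servo_tool", "data": {"rows": [{"tx": 0,"ty": 0,"tz": 0,"ax": 0,"ay": 0,"az": -8.5,"claw": 0},{"tx": 0,"ty": 0,"tz": 0,"ax": 0,"ay": 0,"az": -8.5,"claw": 0},{"tx": 0,"ty": 0,"tz": 0,"ax": 0,"ay": 0,"az": -2.5,"claw": 0},{"tx": 0,"ty": 0,"tz": 0,"ax": 0,"ay": 0,"az": 0,"claw": 0},{"tx": 0,"ty": 0,"tz": 0,"ax": 0,"ay": 0,"az": 0,"claw": 0}]}}

```text
time: 15.75
ee_pos: [496.7, 284.2, 49.3]
ee_rot: [0.894, -0.447, 0.004, 0.0]
force: [6.1, -5.5, 4.7]
finger_gap: 0.093
grip_force: 59.4
```

```bash
python3 - <<'E'
from h import *
go([493,286.4,49])
s=robot.observe();print(s["force"],s["ft_torque"])
E
```

```text
t 15.75 pos [496.7 284.2  49.3] yaw -53.17 zdir [ 0.007 -0.003 -1.   ] q [ 0.1   1.07 -1.28  1.8   1.12  1.21  2.25]
shift cm [-0.4   0.16  0.03] az None
[ 6.13870815 -5.49391165  4.70000033] [-1.01119545 -1.19594506 -0.00328825]
```

{"op": "servo_tool", "data": {"rows": [{"tx": 0,"ty": 0,"tz": 0,"ax": 0,"ay": 0,"az": 0,"claw": 0.6},{"tx": 0,"ty": 0,"tz": 0,"ax": 0,"ay": 0,"az": 0,"claw": 0.6},{"tx": 0,"ty": 0,"tz": 0,"ax": 0,"ay": 0,"az": 0,"claw": 0.6},{"tx": 0,"ty": 0,"tz": -1.5,"ax": 0,"ay": 0,"az": 0,"claw": 0.6},{"tx": 0,"ty": 0,"tz": -2.5,"ax": 0,"ay": 0,"az": 0,"claw": 0.6},{"tx": 0,"ty": 0,"tz": -3,"ax": 0,"ay": 0,"az": 0,"claw": 0.6},{"tx": -2,"ty": 0,"tz": -3,"ax": 0,"ay": 0,"az": 0,"claw": 0.6},{"tx": -2,"ty": 0,"tz": -2,"ax": 0,"ay": 0,"az": 0,"claw": 0.6},{"tx": -1.5,"ty": 0,"tz": 0,"ax": 0,"ay": 0,"az": 0,"claw": 0.6},{"tx": 0,"ty": 0,"tz": 0,"ax": 0,"ay": 0,"az": 0,"claw": 0.6},{"tx": 0,"ty": 0,"tz": 0,"ax": 0,"ay": 0,"az": 0,"claw": 0.6},{"tx": 0,"ty": 0,"tz": 0,"ax": 0,"ay": 0,"az": 0,"claw": 0.6}]}}

```text
time: 16.95
ee_pos: [459.9, 328.5, 166.8]
ee_rot: [0.895, -0.446, -0.0, 0.002]
force: [-0.7, 0.8, -0.5]
finger_gap: 0.601
grip_force: 0.0
```

```bash
python3 - <<'E'
from h import *
go([493,286.4,49])
s=robot.observe();P=(s["ee_pos"],s["ee_rot"])
w=robot.camera("wrist")[:,:,::-1];cv2.imwrite("pics/w6.png",w);np.savez("w6.npz",p=P[0],q=P[1])
p,n,X=capfit(w,P,[493,286]);print("cap",p.round(1),n)
# rim openings: bright runs on circle r=29 mm at z=70, world azimuth
c=robot.get_calibration("wrist");T=np.array(c["tool_from_camera"]);Rm=Ro.from_quat(P[1]).as_matrix()
g=cv2.cvtColor(w,cv2.COLOR_BGR2GRAY)
def prof(r,z=70):
    a=np.radians(np.arange(0,360,3));Y=np.c_[p[0]+r*np.cos(a),p[1]+r*np.sin(a),0*a+z]
    x=((Y-P[0])@Rm-T[:3,3])@T[:3,:3];u=x@np.array(c["mtx"]).T;u=(u[:,:2]/u[:,2:]).round().astype(int)
    return [int(g[min(max(v,0),419),min(max(h,0),559)]) for h,v in u]
print(prof(29))
m=(w.max(2)>150)&(cv2.cvtColor(w,cv2.COLOR_BGR2HSV)[...,1]<30)
E
```

```text
t 16.95 pos [459.9 328.5 166.8] yaw -53.0 zdir [-0.002 -0.003 -1.   ] q [ 0.03  0.87 -1.3   1.7   0.87  1.28  2.32]
shift cm [ 5.34 -0.14 11.79] az None
cap [493.  285.9] 162
[82, 87, 81, 87, 89, 84, 82, 84, 83, 80, 84, 82, 83, 81, 79, 86, 84, 90, 84, 79, 210, 200, 196, 197, 194, 66, 87, 83, 86, 85, 85, 76, 74, 75, 74, 81, 85, 88, 78, 81, 84, 84, 81, 82, 82, 79, 74, 83, 81, 84, 85, 77, 87, 86, 87, 86, 78, 120, 202, 119, 127, 127, 129, 115, 117, 118, 119, 187, 74, 82, 81, 50, 54, 48, 58, 57, 57, 55, 57, 53, 58, 55, 58, 59, 55, 61, 59, 54, 62, 55, 56, 90, 82, 79, 81, 153, 134, 122, 121, 121, 123, 116, 122, 120, 120, 125, 123, 136, 146, 146, 154, 65, 83, 84, 83, 81, 81, 81, 82, 83]
```

Rim openings in world azimuth: narrow ≈66°, middle ≈186°, wide ≈307° – 120° apart as expected. Now I need the block's heading, so one close crop.

```bash
python3 - <<'E'
from h import *
w=cv2.imread("pics/w6.png");d=np.load("w6.npz");P=(d["p"],d["q"])
c=robot.get_calibration("wrist");T=np.array(c["tool_from_camera"]);Rm=Ro.from_quat(P[1]).as_matrix()
x=T[:3,:3].T@(Rm.T@(np.array([498,287,44])-P[0])-T[:3,3]);u=np.array(c["mtx"])@x;u=(u[:2]/u[2]).round().astype(int)
x0,y0=u[0]-66,u[1]-60;print(x0,y0)
o=cv2.resize(w[y0:y0+120,x0:x0+132],(660,600),interpolation=cv2.INTER_CUBIC)
cv2.imwrite("pics/w6c.png",(255*(o/255.)**.7).astype(np.uint8))
E
```

```text
201 76
```

View pics/w6c.png

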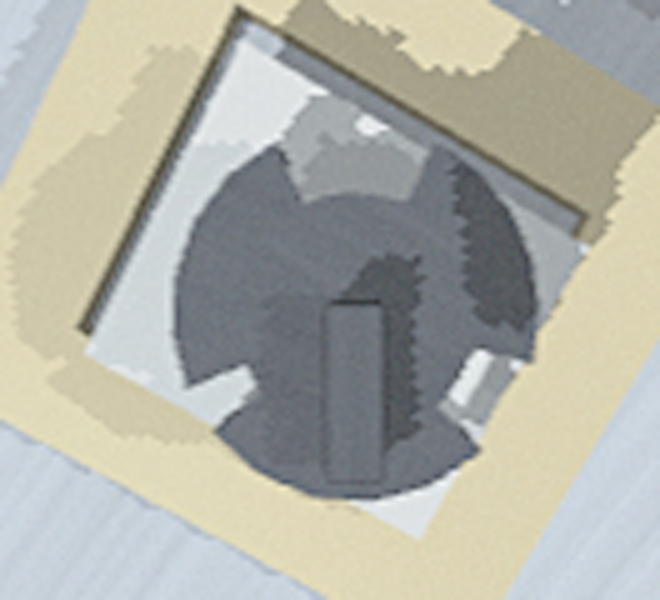

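The block's corners in the crop: (243,32), (85,350), (420,540) and about (585,243). The middle opening (490,385) is on the front (lower-right) side.

```bash
python3 - <<'E'
from h import *
w=cv2.imread("pics/w6.png");d=np.load("w6.npz");P=(d["p"],d["q"])
f=lambda a:np.array(a)/5+[201,76]-.4
B=cast(f([[85,350],[420,540],[585,243],[243,32]]),44,"wrist",P)[:,:2]
ang=lambda v:np.degrees(np.arctan2(v[1],v[0]))%360
print(B.round(1),[np.linalg.norm(B[i]-B[i-1]).round(1) for i in range(4)],B.mean(0).round(1))
print("long edges",ang(B[1]-B[0]),ang(B[2]-B[3]),"short +90:",ang(B[2]-B[1])+90,ang(B[3]-B[0])+90)
K=cast(f([[328,303],[384,303],[384,482],[322,482]]),86,"wrist",P)[:,:2]
print("knob",[np.linalg.norm(K[i]-K[i-1]).round(1) for i in range(4)],ang(K[2]-K[1]),ang(K[3]-K[0]),"axis",K[:2].mean(0))
# openings fine
c=robot.get_calibration("wrist");T=np.array(c["tool_from_camera"]);Rm=Ro.from_quat(P[1]).as_matrix();g=cv2.cvtColor(w,cv2.COLOR_BGR2GRAY).astype(np.float32)
for r in(27,30,32):
    a=np.arange(0,360,.5);A=np.radians(a);Y=np.c_[493+r*np.cos(A),286.1+r*np.sin(A),0*A+70]
    x=((Y-P[0])@Rm-T[:3,3])@T[:3,:3];u=(x@np.array(c["mtx"]).T);u=(u[:,:2]/u[:,2:]).astype(np.float32)
    v=cv2.remap(g,u[:,:1],u[:,1:],1).ravel()>102
    e=np.flatnonzero(np.diff(v.astype(int)));print(r,a[e])
E
```

```text
[[531.6 324.4]
 [455.5 314.7]
 [465.6 249. ]
 [540.8 258.1]] [np.float64(66.9), np.float64(76.7), np.float64(66.5), np.float64(75.8)] [498.4 286.5]
long edges 187.2625442840068 186.93908395647372 short +90: 368.7518818675119 367.9597507668353
knob [np.float64(30.2), np.float64(9.4), np.float64(30.2), np.float64(10.8)] 127.20933523103248 124.66657149912919 axis [494.71883732 283.76362137]
27 [ 58.5  74.5 170.5 202.5 282.  332.5]
30 [ 58.5  74.  170.5 203.  282.  331. ]
32 [ 58.5  74.5 170.5 203.  205.5 206.  283.  287.  290.  332. ]
```

The block heading is ≈187.6° and the middle opening is at ≈186.7°, so the cap is at about -1°: well set, and the block did not turn. Next I regrip the block itself, low enough this time.

{"op": "servo_tool", "data": {"rows": [{"tx": 2.9,"ty": -0.5,"tz": 0,"ax": 0,"ay": 0,"az": 0,"claw": 1},{"tx": 3,"ty": -0.6,"tz": 0,"ax": 0,"ay": 0,"az": 0,"claw": 1},{"tx": 0,"ty": 0,"tz": 0,"ax": 0,"ay": 0,"az": 8.5,"claw": 1},{"tx": 0,"ty": 0,"tz": 0,"ax": 0,"ay": 0,"az": 8.5,"claw": 1},{"tx": 0,"ty": 0,"tz": 0,"ax": 0,"ay": 0,"az": 8.5,"claw": 1},{"tx": 0,"ty": 0,"tz": 0,"ax": 0,"ay": 0,"az": 8.5,"claw": 1},{"tx": 0,"ty": 0,"tz": 0,"ax": 0,"ay": 0,"az": 8.5,"claw": 1},{"tx": 0,"ty": 0,"tz": 0,"ax": 0,"ay": 0,"az": 8.5,"claw": 1},{"tx": 0,"ty": 0,"tz": 0,"ax": 0,"ay": 0,"az": 8.5,"claw": 1},{"tx": 0,"ty": 0,"tz": 0,"ax": 0,"ay": 0,"az": 8.5,"claw": 1},{"tx": 0,"ty": 0,"tz": 0,"ax": 0,"ay": 0,"az": 8.5,"claw": 1},{"tx": 0,"ty": 0,"tz": 0,"ax": 0,"ay": 0,"az": 8.5,"claw": 1}]}}

```text
time: 18.2
ee_pos: [504.1, 288.4, 167.7]
ee_rot: [-0.356, 0.935, -0.0, -0.001]
force: [-0.1, 0.6, -1.0]
finger_gap: 1.002
grip_force: 0.0
```

{"op": "servo_tool", "data": {"rows": [{"tx": 0,"ty": 0,"tz": 0,"ax": 0,"ay": 0,"az": 8.5,"claw": 1},{"tx": 0,"ty": 0,"tz": 0,"ax": 0,"ay": 0,"az": 8.5,"claw": 1},{"tx": 0,"ty": 0,"tz": 0,"ax": 0,"ay": 0,"az": 8.5,"claw": 1},{"tx": 0,"ty": 0,"tz": 0,"ax": 0,"ay": 0,"az": 8.5,"claw": 1},{"tx": 0,"ty": 0,"tz": 2,"ax": 0,"ay": 0,"az": 0,"claw": 1},{"tx": 0,"ty": 0,"tz": 3,"ax": 0,"ay": 0,"az": 0,"claw": 1},{"tx": 0,"ty": 0,"tz": 2,"ax": 0,"ay": 0,"az": 0,"claw": 1},{"tx": 0,"ty": 0,"tz": 0,"ax": 0,"ay": 0,"az": 0,"claw": 1},{"tx": 0,"ty": 0,"tz": 0,"ax": 0,"ay": 0,"az": 0,"claw": 1},{"tx": 0,"ty": 0,"tz": 0,"ax": 0,"ay": 0,"az": 0,"claw": 1}]}}

```text
time: 19.2
ee_pos: [504.5, 290.2, 99.8]
ee_rot: [-0.07, 0.998, 0.001, 0.001]
force: [0.2, 0.3, 0.1]
finger_gap: 0.999
grip_force: 0.0
```

```bash
python3 -c "
from h import *
go([504.2,287.6,-7],187.7)"
```

```text
t 19.2 pos [504.5 290.2  99.8] yaw -171.93 zdir [ 0.002  0.002 -1.   ] q [-0.12  0.74 -0.74  1.73  0.61  0.91  0.59]
shift cm [ 0.08 -0.27 10.67] az 0.37
```

{"op": "servo_tool", "data": {"rows": [{"tx": 0,"ty": -0.25,"tz": 1.5,"ax": 0,"ay": 0,"az": 0.4,"claw": 1},{"tx": 0,"ty": 0,"tz": 2.5,"ax": 0,"ay": 0,"az": 0,"claw": 1},{"tx": 0,"ty": 0,"tz": 2.5,"ax": 0,"ay": 0,"az": 0,"claw": 1},{"tx": 0,"ty": 0,"tz": 1.5,"ax": 0,"ay": 0,"az": 0,"claw": 1},{"tx": 0,"ty": 0,"tz": 1,"ax": 0,"ay": 0,"az": 0,"claw": 1},{"tx": 0,"ty": 0,"tz": 0.5,"ax": 0,"ay": 0,"az": 0,"claw": 1},{"tx": 0,"ty": 0,"tz": 0.4,"ax": 0,"ay": 0,"az": 0,"claw": 1},{"tx": 0,"ty": 0,"tz": 0,"ax": 0,"ay": 0,"az": 0,"claw": 1}]}}

```text
time: 20.0
ee_pos: [504.3, 287.5, -0.1]
ee_rot: [-0.067, 0.998, 0.0, 0.0]
force: [-0.3, -0.1, 0.3]
finger_gap: 0.997
grip_force: 0.0
```

{"op": "servo_tool", "data": {"rows": [{"tx": 0,"ty": 0,"tz": 0.3,"ax": 0,"ay": 0,"az": 0,"claw": 1},{"tx": 0,"ty": 0,"tz": 0.3,"ax": 0,"ay": 0,"az": 0,"claw": 1},{"tx": 0,"ty": 0,"tz": 0.1,"ax": 0,"ay": 0,"az": 0,"claw": 1},{"tx": 0,"ty": 0,"tz": 0,"ax": 0,"ay": 0,"az": 0,"claw": 1}]}}

```text
time: 20.4
ee_pos: [504.1, 287.1, -7.4]
ee_rot: [-0.067, 0.998, -0.0, -0.0]
force: [-0.5, -1.0, -0.3]
finger_gap: 1.001
grip_force: 0.0
```

{"op": "servo_tool", "data": {"rows": [{"tx": 0,"ty": 0,"tz": 0,"ax": 0,"ay": 0,"az": 0,"claw": 0},{"tx": 0,"ty": 0,"tz": 0,"ax": 0,"ay": 0,"az": 0,"claw": 0},{"tx": 0,"ty": 0,"tz": 0,"ax": 0,"ay": 0,"az": 0,"claw": 0},{"tx": 0,"ty": 0,"tz": 0,"ax": 0,"ay": 0,"az": 0,"claw": 0},{"tx": 0,"ty": 0,"tz": 0,"ax": 0,"ay": 0,"az": 0,"claw": 0}]}}

```text
time: 20.9
ee_pos: [504.3, 287.1, -6.9]
ee_rot: [-0.067, 0.998, -0.0, 0.0]
force: [-0.4, -1.7, 5.0]
finger_gap: 0.758
grip_force: 69.8
```

The block is gripped properly (gap 0.758 ≈ 66 mm, 70 N). I lift it and carry it to the tray, gently.

{"op": "servo_tool", "data": {"rows": [{"tx": 0,"ty": 0,"tz": -1,"ax": 0,"ay": 0,"az": 0,"claw": 0},{"tx": 0,"ty": 0,"tz": -2,"ax": 0,"ay": 0,"az": 0,"claw": 0},{"tx": 0,"ty": 0,"tz": -3,"ax": 0,"ay": 0,"az": 0,"claw": 0},{"tx": 0,"ty": 0,"tz": -3,"ax": 0,"ay": 0,"az": 0,"claw": 0},{"tx": 0,"ty": -1,"tz": -2,"ax": 0,"ay": 0,"az": 0,"claw": 0},{"tx": 0,"ty": -2,"tz": -1,"ax": 0,"ay": 0,"az": 0,"claw": 0},{"tx": 0.1,"ty": -3,"tz": 0,"ax": 0,"ay": 0,"az": 0,"claw": 0},{"tx": 0.2,"ty": -3.5,"tz": 0,"ax": 0,"ay": 0,"az": 0,"claw": 0},{"tx": 0.2,"ty": -3.5,"tz": 0,"ax": 0,"ay": 0,"az": 0,"claw": 0},{"tx": 0.2,"ty": -3.5,"tz": 0,"ax": 0,"ay": 0,"az": 0,"claw": 0},{"tx": 0.2,"ty": -3.5,"tz": 0,"ax": 0,"ay": 0,"az": 0,"claw": 0},{"tx": 0.2,"ty": -3.5,"tz": 0,"ax": 0,"ay": 0,"az": 0,"claw": 0}]}}

```text
time: 22.1
ee_pos: [523.2, 51.0, 111.6]
ee_rot: [-0.067, 0.998, -0.0, -0.002]
force: [0.2, 0.5, -6.7]
finger_gap: 0.759
grip_force: 69.8
```

{"op": "servo_tool", "data": {"rows": [{"tx": 0.2,"ty": -3.5,"tz": 0,"ax": 0,"ay": 0,"az": 0,"claw": 0},{"tx": 0.2,"ty": -3.5,"tz": 0,"ax": 0,"ay": 0,"az": 0,"claw": 0},{"tx": 0.2,"ty": -3.5,"tz": 0,"ax": 0,"ay": 0,"az": 0,"claw": 0},{"tx": 0.2,"ty": -3.5,"tz": 0,"ax": 0,"ay": 0,"az": 0,"claw": 0},{"tx": 0.2,"ty": -3.5,"tz": 0,"ax": 0,"ay": 0,"az": 0,"claw": 0},{"tx": 0.2,"ty": -3.5,"tz": 0,"ax": 0,"ay": 0,"az": 0,"claw": 0},{"tx": 0.2,"ty": -3.5,"tz": 0,"ax": 0,"ay": 0,"az": 0,"claw": 0},{"tx": 0.2,"ty": -3.5,"tz": 0,"ax": 0,"ay": 0,"az": 0,"claw": 0},{"tx": 0.2,"ty": -3.5,"tz": 0,"ax": 0,"ay": 0,"az": 0,"claw": 0},{"tx": 0.2,"ty": -3,"tz": 0,"ax": 0,"ay": 0,"az": 0,"claw": 0},{"tx": 0.2,"ty": -2,"tz": 0,"ax": 0,"ay": 0,"az": 0,"claw": 0},{"tx": 0,"ty": -1.2,"tz": 0,"ax": 0,"ay": 0,"az": 0,"claw": 0}]}}

```text
time: 23.3
ee_pos: [551.0, -326.5, 110.6]
ee_rot: [-0.065, 0.998, 0.0, -0.002]
force: [-0.9, -0.5, -6.5]
finger_gap: 0.759
grip_force: 69.8
```

{"op": "servo_tool", "data": {"rows": [{"tx": 0,"ty": -0.5,"tz": 0,"ax": 0,"ay": 0,"az": 6,"claw": 0},{"tx": 0,"ty": 0,"tz": 0,"ax": 0,"ay": 0,"az": 8.4,"claw": 0},{"tx": 0,"ty": 0,"tz": 0,"ax": 0,"ay": 0,"az": 8.4,"claw": 0},{"tx": 0,"ty": 0,"tz": 0,"ax": 0,"ay": 0,"az": 8.4,"claw": 0},{"tx": 0,"ty": 0,"tz": 0,"ax": 0,"ay": 0,"az": 6,"claw": 0},{"tx": 0,"ty": 0,"tz": 0,"ax": 0,"ay": 0,"az": 2.4,"claw": 0},{"tx": 0,"ty": 0,"tz": 0,"ax": 0,"ay": 0,"az": 0,"claw": 0}]}}

```text
time: 24.0
ee_pos: [553.6, -326.7, 111.9]
ee_rot: [0.274, 0.962, 0.001, -0.001]
force: [-0.4, 0.2, -5.8]
finger_gap: 0.758
grip_force: 69.8
```

```bash
python3 - <<'E'
from h import *
go([557.9,-350.7,110],148)
t=robot.camera("top")[:,:,::-1];cv2.imwrite("pics/t7.png",t)
# tray rim from wrist/top not needed: refine tray from first top picture, inner floor
t=cv2.imread("pics/top0.png");g=t.max(2)[180:245,368:440]
for r in g[::6]: print(r[::4])
E
```

```text
t 24.0 pos [ 553.6 -326.7  111.9] yaw 148.24 zdir [-0.002  0.002 -1.   ] q [ 0.85  0.77 -0.63  1.54  0.51  1.    1.09]
shift cm [-1.62 -1.81  0.18] az 0.24
[117 119 117 120 120 120 121 121 120 118 118 119 118 118 117 116 115 116]
[117 117 116 114 115 116 117 118 115 117 116 114 116 114 114 114 115 115]
[118 118 117 118 118 120 122 106  59  12  11  16  11  68 115 114 114 115]
[136 135  63  11  17  19  21  21  23  28  20  24  18  12 101 112 116 116]
[133 132 123  17  21  18  25  23  22  23  28  17  17  16  84 129 127 111]
[134 131 118  12  17  23  22  20  21  29  21  17  23  18  28 130 128 128]
[134 133 134  72  20  18  22  24  21  23  22  23  19  22  14  81 131 131]
[134 134 133 121  16  19  23  20  21  26  23  21  25  16  17  82 129 130]
[134 132 134 119  23  13  21  20  20  18  22  22  17  18  11  31 118 132]
[136 134 134 134 126  19  16  20  20  55  84 105 135 132 131 132 130 133]
[137 136 137 136 137 135 136 133 133 132 130 130 131 130 129 131 131 130]
```

{"op": "servo_tool", "data": {"rows": [{"tx": -0.8,"ty": -0.9,"tz": 0,"ax": 0,"ay": 0,"az": 0,"claw": 0},{"tx": -0.8,"ty": -0.9,"tz": 0,"ax": 0,"ay": 0,"az": 0,"claw": 0},{"tx": 0,"ty": 0,"tz": 0,"ax": 0,"ay": -5,"az": 0,"claw": 0},{"tx": 0,"ty": 0,"tz": 0,"ax": 0,"ay": -5,"az": 0,"claw": 0},{"tx": 0,"ty": 0,"tz": 0,"ax": 0,"ay": -5,"az": 0,"claw": 0},{"tx": 0,"ty": 0,"tz": 0,"ax": 0,"ay": 0,"az": 0,"claw": 0}]}}

```text
time: 24.65
ee_pos: [553.9, -351.9, 111.2]
ee_rot: [0.272, 0.954, -0.036, 0.122]
force: [-0.9, 1.1, -6.5]
finger_gap: 0.759
grip_force: 69.8
```

```bash
python3 -c "
from h import *
go([557.9,-350.7,110])"
```

```text
t 24.65 pos [ 553.9 -351.9  111.2] yaw 148.15 zdir [ 0.213 -0.136 -0.968] q [ 0.87  0.68 -0.56  1.76  0.66  0.62  0.96]
shift cm [-0.24  0.31  0.18] az None
```

Tipping toward the robot drives joint 6 toward its lower stop, so I choose a more tangential tip. I come upright again and turn the front to yaw 90° (toward +y).

{"op": "servo_tool", "data": {"rows": [{"tx": 0,"ty": 0,"tz": 0,"ax": 0,"ay": 5,"az": 0,"claw": 0},{"tx": 0,"ty": 0,"tz": 0,"ax": 0,"ay": 5,"az": 0,"claw": 0},{"tx": 0,"ty": 0,"tz": 0,"ax": 0,"ay": 5,"az": 0,"claw": 0},{"tx": 1,"ty": -1.8,"tz": 0,"ax": 0,"ay": 0,"az": 0,"claw": 0},{"tx": 1.6,"ty": -3,"tz": 0,"ax": 0,"ay": 0,"az": 0,"claw": 0},{"tx": 1.3,"ty": -2.4,"tz": 0,"ax": 0,"ay": 0,"az": 0,"claw": 0},{"tx": 1,"ty": -1.9,"tz": 0,"ax": 0,"ay": 0,"az": 0,"claw": 0},{"tx": 0,"ty": 0,"tz": 0,"ax": 0,"ay": 0,"az": 6,"claw": 0},{"tx": 0,"ty": 0,"tz": 0,"ax": 0,"ay": 0,"az": 8.4,"claw": 0},{"tx": 0,"ty": 0,"tz": 0,"ax": 0,"ay": 0,"az": 8.4,"claw": 0},{"tx": 0,"ty": 0,"tz": 0,"ax": 0,"ay": 0,"az": 8.4,"claw": 0},{"tx": 0,"ty": 0,"tz": 0,"ax": 0,"ay": 0,"az": 8.4,"claw": 0}]}}

```text
time: 25.85
ee_pos: [469.7, -405.4, 113.0]
ee_rot: [0.587, 0.81, 0.001, 0.0]
force: [0.3, -0.2, -5.5]
finger_gap: 0.76
grip_force: 69.8
```

{"op": "servo_tool", "data": {"rows": [{"tx": 0,"ty": 0,"tz": 0,"ax": 0,"ay": 0,"az": 8.4,"claw": 0},{"tx": 0,"ty": 0,"tz": 0,"ax": 0,"ay": 0,"az": 7,"claw": 0},{"tx": 0,"ty": 0,"tz": 0,"ax": 0,"ay": 0,"az": 3,"claw": 0},{"tx": 0,"ty": 0,"tz": 0,"ax": 0,"ay": -4,"az": 0,"claw": 0},{"tx": 0,"ty": 0,"tz": 0,"ax": 0,"ay": -5,"az": 0,"claw": 0},{"tx": 0,"ty": 0,"tz": 0,"ax": 0,"ay": -6,"az": 0,"claw": 0},{"tx": 0,"ty": 0,"tz": 0,"ax": 0,"ay": 0,"az": 0,"claw": 0}]}}

```text
time: 26.55
ee_pos: [472.5, -398.0, 112.2]
ee_rot: [0.697, 0.705, -0.09, 0.091]
force: [0.8, 2.1, -5.6]
finger_gap: 0.756
grip_force: 70.0
```

```bash
python3 -c "
from h import *
go([464,-402.7,110])"
```

```text
t 26.55 pos [ 472.5 -398.   112.2] yaw 90.65 zdir [ 0.003 -0.255 -0.967] q [ 0.67  0.61 -0.19  1.79  0.54  0.69  0.12]
shift cm [-0.39 -0.85  0.33] az None
```

{"op": "servo_tool", "data": {"rows": [{"tx": 0,"ty": -0.4,"tz": 0,"ax": 0,"ay": -6,"az": 0,"claw": 0},{"tx": 0,"ty": -0.4,"tz": 0,"ax": 0,"ay": -6,"az": 0,"claw": 0},{"tx": 0,"ty": 0,"tz": 0,"ax": 0,"ay": -6,"az": 0,"claw": 0},{"tx": 0,"ty": 0,"tz": 0,"ax": 0,"ay": -6,"az": 0,"claw": 0},{"tx": 0,"ty": 0,"tz": 0,"ax": 0,"ay": 0,"az": 0,"claw": 0}]}}

```text
time: 27.05
ee_pos: [467.7, -396.3, 109.1]
ee_rot: [0.661, 0.674, -0.232, 0.235]
force: [0.9, 1.1, -5.2]
finger_gap: 0.759
grip_force: 70.3
```

```bash
python3 -c "
from h import *
go([464,-402.7,110])"
```

```text
t 27.05 pos [ 467.7 -396.3  109.1] yaw 91.12 zdir [ 0.01  -0.624 -0.781] q [ 0.11  0.66  0.36  2.03  1.12  0.45 -0.64]
shift cm [-0.55 -0.38  0.33] az None
```

{"op": "servo_tool", "data": {"rows": [{"tx": 0,"ty": -0.2,"tz": 0,"ax": 0,"ay": -5,"az": 0,"claw": 0},{"tx": 0,"ty": -0.2,"tz": 0,"ax": 0,"ay": -5,"az": 0,"claw": 0},{"tx": 0,"ty": 0,"tz": 0,"ax": 0,"ay": -5,"az": 0,"claw": 0},{"tx": 0,"ty": 0,"tz": 0,"ax": 0,"ay": -5,"az": 0,"claw": 0},{"tx": 0,"ty": 0,"tz": 0,"ax": 0,"ay": -5,"az": 0,"claw": 0},{"tx": 0,"ty": 0,"tz": 0,"ax": 0,"ay": 0,"az": 0,"claw": 0}]}}

```text
time: 27.65
ee_pos: [461.0, -400.6, 105.9]
ee_rot: [0.598, 0.606, -0.371, 0.371]
force: [0.1, 1.8, -6.2]
finger_gap: 0.756
grip_force: 70.5
```

```bash
python3 -c "
from h import *
go([464,-402.7,106])"
```

```text
t 27.65 pos [ 461.  -400.6  105.9] yaw 91.16 zdir [ 0.006 -0.894 -0.449] q [-0.23  0.96  0.64  2.15  1.66  0.58 -1.48]
shift cm [-0.11  0.3   0.18] az None
```

At 63° of tip and reachable. I tip a few degrees more and wait for the balls.

{"op": "servo_tool", "data": {"rows": [{"tx": 0,"ty": 0,"tz": 0,"ax": 0,"ay": -3,"az": 0,"claw": 0},{"tx": 0,"ty": 0,"tz": 0,"ax": 0,"ay": -2,"az": 0,"claw": 0},{"tx": 0,"ty": 0,"tz": 0,"ax": 0,"ay": 0,"az": 0,"claw": 0},{"tx": 0,"ty": 0,"tz": 0,"ax": 0,"ay": 0,"az": 0,"claw": 0},{"tx": 0,"ty": 0,"tz": 0,"ax": 0,"ay": 0,"az": 0,"claw": 0},{"tx": 0,"ty": 0,"tz": 0,"ax": 0,"ay": 0,"az": 0,"claw": 0},{"tx": 0,"ty": 0,"tz": 0,"ax": 0,"ay": 0,"az": 0,"claw": 0},{"tx": 0,"ty": 0,"tz": 0,"ax": 0,"ay": 0,"az": 0,"claw": 0},{"tx": 0,"ty": 0,"tz": 0,"ax": 0,"ay": 0,"az": 0,"claw": 0},{"tx": 0,"ty": 0,"tz": 0,"ax": 0,"ay": 0,"az": 0,"claw": 0},{"tx": 0,"ty": 0,"tz": 0,"ax": 0,"ay": 0,"az": 0,"claw": 0},{"tx": 0,"ty": 0,"tz": 0,"ax": 0,"ay": 0,"az": 0,"claw": 0}]}}

```text
time: 28.85
ee_pos: [456.4, -403.8, 112.5]
ee_rot: [0.583, 0.584, -0.4, 0.4]
force: [0.3, 0.1, -5.4]
finger_gap: 0.759
grip_force: 70.5
```

{"op": "servo_tool", "data": {"rows": [{"tx": 0,"ty": 0,"tz": 0,"ax": 0,"ay": 0,"az": 0,"claw": 0},{"tx": 0,"ty": 0,"tz": 0,"ax": 0,"ay": 0,"az": 0,"claw": 0},{"tx": 0,"ty": 0,"tz": 0,"ax": 0,"ay": 0,"az": 0,"claw": 0},{"tx": 0,"ty": 0,"tz": 0,"ax": 0,"ay": 0,"az": 0,"claw": 0},{"tx": 0,"ty": 0,"tz": 0,"ax": 0,"ay": 0,"az": 0,"claw": 0},{"tx": 0,"ty": 0,"tz": 0,"ax": 0,"ay": 0,"az": 0,"claw": 0},{"tx": 0,"ty": 0,"tz": 0,"ax": 0,"ay": 0,"az": 0,"claw": 0},{"tx": 0,"ty": 0,"tz": 0,"ax": 0,"ay": 0,"az": 0,"claw": 0}]}}

```text
time: 29.65
ee_pos: [456.4, -403.8, 112.5]
ee_rot: [0.583, 0.584, -0.4, 0.4]
force: [-0.0, 0.6, -5.3]
finger_gap: 0.758
grip_force: 70.5
```

```bash
cat >> h.py <<'E'
def balls():
    """bright spots against the dark inside of the tray, scene and top views: pixel, area, world at z=10.5"""
    R=[[464-45,-292-45],[464-45,-292+45],[464+45,-292+45],[464+45,-292-45]]
    for n in("scene","top"):
        c=robot.get_calibration(n);im=robot.camera(n)
        cv2.imwrite(f"pics/b_{n}_{robot.observe()['time']:.2f}.png",im[:,:,::-1])
        X=np.c_[R,[4]*4]@np.array(c["R"]).T+np.array(c["t"]);u=X@np.array(c["mtx"]).T;u=(u[:,:2]/u[:,2:]).astype(np.int32)
        k=np.zeros(im.shape[:2],np.uint8);cv2.fillPoly(k,[u],255);k=cv2.dilate(k,np.ones((5,5)))
        g=im.max(2);m=((g>45)&(k>0)).astype(np.uint8)
        N,l,st,ct=cv2.connectedComponentsWithStats(m)
        print(n,"median",np.median(g[k>0]),[(ct[i].round(1).tolist(),int(st[i,4]),int(g[l==i].max()),cast(ct[i],10.5,n)[0,:2].round(0).tolist()) for i in range(1,N) if st[i,4]>2])
E
python3 -c "
from h import *
balls();go([464,-402.7,106])"
```

```text
scene median 25.0 [([189.5, 302.7], 47, 69, [469.0, -260.0]), ([152.8, 313.1], 159, 75, [427.0, -329.0]), ([159.6, 318.4], 22, 72, [449.0, -330.0])]
top median 32.0 [([389.6, 207.8], 261, 120, [484.0, -257.0]), ([413.5, 225.8], 35, 64, [425.0, -327.0])]
t 29.75 pos [ 456.4 -403.8  112.5] yaw 90.11 zdir [ 0.001 -0.933 -0.36 ] q [-0.26  1.02  0.65  2.17  1.68  0.66 -1.57]
shift cm [0.65 0.76 0.13] az None
```

{"op": "servo_tool", "data": {"rows": [{"tx": 0,"ty": 0,"tz": 0,"ax": 0,"ay": 5,"az": 0,"claw": 0},{"tx": 0,"ty": 0,"tz": 0,"ax": 0,"ay": 7,"az": 0,"claw": 0},{"tx": 0,"ty": 0,"tz": 0,"ax": 0,"ay": 7,"az": 0,"claw": 0},{"tx": 0,"ty": 0,"tz": 0,"ax": 0,"ay": 7,"az": 0,"claw": 0},{"tx": 0,"ty": 0,"tz": 0,"ax": 0,"ay": 7,"az": 0,"claw": 0},{"tx": 0,"ty": 0,"tz": 0,"ax": 0,"ay": 7,"az": 0,"claw": 0},{"tx": 0,"ty": 0,"tz": 0,"ax": 0,"ay": 7,"az": 0,"claw": 0},{"tx": 0,"ty": 0,"tz": 0,"ax": 0,"ay": 7,"az": 0,"claw": 0},{"tx": 0,"ty": 0,"tz": 0,"ax": 0,"ay": 7,"az": 0,"claw": 0},{"tx": 0,"ty": 0,"tz": 0,"ax": 0,"ay": 5,"az": 0,"claw": 0},{"tx": 0,"ty": 0,"tz": 0,"ax": 0,"ay": 3,"az": 0,"claw": 0},{"tx": 0,"ty": 0,"tz": 0,"ax": 0,"ay": 0,"az": 0,"claw": 0}]}}

```text
time: 30.95
ee_pos: [447.3, -409.9, 107.6]
ee_rot: [0.712, 0.7, -0.046, 0.032]
force: [-0.3, -0.4, -5.4]
finger_gap: 0.76
grip_force: 70.0
```

```bash
python3 - <<'E'
from h import *
go([464,-402.7,110],90)
s=robot.observe();P=(s["ee_pos"],s["ee_rot"])
w=robot.camera("wrist");cv2.imwrite("pics/w8.png",w[:,:,::-1]);np.savez("w8.npz",p=P[0],q=P[1])
g=w.max(2);m=cv2.inRange(g,50,255)
N,l,st,ct=cv2.connectedComponentsWithStats(m)
for i in range(1,N):
    X=cast(ct[i],10.5,"wrist",P)[0]
    if 8<st[i,4]<1500 and abs(X[0]-464)<75 and abs(X[1]+292)<75: print(ct[i].round(),st[i,2:],g[l==i].max(),X.round(0))
E
```

```text
t 30.95 pos [ 447.3 -409.9  107.6] yaw 89.05 zdir [-0.02  -0.11  -0.994] q [ 0.81  0.64 -0.25  1.72  0.36  0.78  0.33]
shift cm [ 0.72  1.65 -0.35] az -0.95
[209.  29.] [ 19  68 187] 63 [ 394. -280.   10.]
[391.  12.] [ 4 30 68] 62 [ 533. -271.   10.]
[392.  38.] [ 3  8 15] 56 [ 536. -288.   10.]
[231.  62.] [ 7  5 10] 55 [ 410. -303.   10.]
[221.  81.] [ 8 27 47] 60 [ 401. -317.   10.]
[288. 110.] [ 8 10 24] 54 [ 456. -340.   10.]
[281. 112.] [ 8  9 19] 54 [ 449. -342.   10.]
[297. 110.] [5 5 9] 54 [ 463. -340.   10.]
[293. 115.] [10  6 22] 54 [ 459. -345.   10.]
[268. 117.] [ 9  5 14] 53 [ 438. -346.   10.]
[277. 120.] [ 7  4 10] 55 [ 446. -348.   10.]
```

```bash
cat >> h.py <<'E'
def level(yw):
    """rotation vector (deg, tool axes) from the present pose to tool down at a yaw"""
    s=robot.observe();a=np.radians(yw);x=np.array([np.cos(a),np.sin(a),0]);z=np.array([0,0,-1.])
    Rt=np.c_[x,np.cross(z,x),z];R=Ro.from_quat(s["ee_rot"]).as_matrix()
    print("rotvec",np.degrees(Ro.from_matrix(R.T@Rt).as_rotvec()).round(2))
E
python3 - <<'E'
from h import *
level(90)
w=cv2.imread("pics/w8.png").max(2)
for r in range(0,130,6): print(r," ".join("%3d"%v for v in w[r,200:400:6]))
E
```

```text
rotvec [-1.03  6.28 -0.8 ]
0  54  32  33  29  32  32  53  59  56  61  62  64  61  60  68  62  37 162 207 159  57  60  63  60  61  57  55  57  33  31  30  23  54 225
6  26  18  32  53  59  55  55  61  60  63  64  60  64  59  65  66  64 124 152 123  62  57  61  53  58  61  57  58  55  33  29  23  52 223
12 229  50  30  47  55  58  54  57  61  50  62  64  53  65  59  59  62  36  84  31  63  54  60  55  59  57  57  53  58  38  36  28  50 222
18 243  55  29  53  55  51  53  54  56  58  57  61  58  58  55  62  63  34  40  34  61  55  58  55  54  57  58  50  43  42  27  29  49 220
24 241  50  32  55  56  57  54  52  57  57  58  54  61  62  57  63  62  59  66  61  59  58  58  59  58  55  52  53  49  38  19  14  53 218
30 240  29  17  40  50  50  55  60  49  63  55  59  59  58  58  58  58  58  55  55  57  56  54  61  54  51  57  54  53  38  31  30  45 217
36 240 229  40  25  54  46  48  54  56  56  58  61  60  56  54  56  57  61  61  52  60  54  56  59  53  51  47  52  57  35  30  28  49 217
42 240 242  56  24  51  46  55  58  54  58  61  56  56  58  56  55  61  54  49  60  55  58  56  56  56
[... 1287 characters left out ...]

102 238 238 237 238  30  26  40  45  41  47  47  47  44 102  43  46  50  48  49  50  52  51  45  40  37  41  38  43  45  36  32  24  13  98
108 236 238 238 238 205  30  37  45  43  44  44  47  49  43  52  46  45  49  55  47  49  48  40  39  48  39  41  49  39  46  24  22  29 102
114 236 237 237 237 247  48  20  41  47  46  45  49  46  50  47  50  48  45  48  52  47  40  48  40  51  39  46  49  46  38  36  31  35  56
120 237 236 239 239 237  47  23  47  43  49  42  41  41  43  48  45  45  45  43  50  43  47  45  41  32  35  33  29  50  43  45  28 133 229
126 236 236 238 238 237  34  25  49  42  39  46  39  37  48  42  43  38  38  35  33  32  25  31  47  37  40  31 110 150 146 135 220 227 219
```

Two balls are already clear in the tray at wrist pixels (279,93) and (308,3). I level the tool and raise it to see the whole tray.

{"op": "servo_tool", "data": {"rows": [{"tx": 0,"ty": 0,"tz": -1.5,"ax": -1,"ay": 6.3,"az": -0.8,"claw": 0},{"tx": 0,"ty": 0.5,"tz": -3,"ax": 0,"ay": 0,"az": 0,"claw": 0},{"tx": 0,"ty": 1,"tz": -3,"ax": 0,"ay": 0,"az": 0,"claw": 0},{"tx": 0,"ty": 0,"tz": -1.5,"ax": 0,"ay": 0,"az": 0,"claw": 0},{"tx": 0,"ty": 0,"tz": 0,"ax": 0,"ay": 0,"az": 0,"claw": 0},{"tx": 0,"ty": 0,"tz": 0,"ax": 0,"ay": 0,"az": 0,"claw": 0}]}}

```text
time: 31.6
ee_pos: [466.4, -402.4, 197.4]
ee_rot: [0.704, 0.71, 0.001, 0.0]
force: [-0.4, -1.0, -7.4]
finger_gap: 0.758
grip_force: 70.5
```

```bash
python3 - <<'E'
from h import *
go([464,-402.7,190],90);level(90)
s=robot.observe();P=(s["ee_pos"],s["ee_rot"])
w=robot.camera("wrist");cv2.imwrite("pics/w9.png",w[:,:,::-1]);np.savez("w9.npz",p=P[0],q=P[1])
g=w.max(2)
b=max(cnts((g<95)[:200],3000),key=cv2.contourArea);print("tray",cv2.boundingRect(b),rect(b,35,"wrist",P))
N,l,st,ct=cv2.connectedComponentsWithStats(cv2.inRange(g,85,255))
for i in range(1,N):
    X=cast(ct[i],10.5,"wrist",P)[0]
    if st[i,4]<2000 and st[i,4]>5 and abs(X[0]-464)<100 and abs(X[1]+292)<100: print(ct[i].round(),st[i,2:],g[l==i].max(),X.round(0),"mm/px",np.linalg.norm(cast(ct[i]+[1,0],10.5,"wrist",P)-X).round(2))
E
```

```text
t 31.6 pos [ 466.4 -402.4  197.4] yaw 90.45 zdir [ 0.002  0.001 -1.   ] q [ 0.9   0.59 -0.37  1.53  0.23  1.06  0.48]
shift cm [-0.03 -0.24  0.74] az 0.45
rotvec [ 0.1  -0.05  0.45]
tray (204, 7, 139, 150) (array([ 464.5, -293.5], dtype=float32), array([130. , 129.1], dtype=float32), 100.0)
[277.  48.] [ 12  13 118] 224 [ 466. -250.   10.] mm/px 1.11
[282.  61.] [ 12  13 116] 225 [ 471. -264.   10.] mm/px 1.12
[262. 120.] [ 11  11 100] 220 [ 448. -328.   11.] mm/px 1.18
```

All three 13 mm balls lie in the tray, at (466,-250), (471,-264) and (448,-328). I return to the foam.

{"op": "servo_tool", "data": {"rows": [{"tx": 1.5,"ty": 0,"tz": 0,"ax": 0,"ay": 0,"az": 0,"claw": 0},{"tx": 3,"ty": 0.2,"tz": 0,"ax": 0,"ay": 0,"az": 0,"claw": 0},{"tx": 4,"ty": 0.3,"tz": 0,"ax": 0,"ay": 0,"az": 0,"claw": 0},{"tx": 4,"ty": 0.3,"tz": 0,"ax": 0,"ay": 0,"az": 0,"claw": 0},{"tx": 4,"ty": 0.3,"tz": 0,"ax": 0,"ay": 0,"az": 0,"claw": 0},{"tx": 4,"ty": 0.3,"tz": 0,"ax": 0,"ay": 0,"az": 0,"claw": 0},{"tx": 4,"ty": 0.3,"tz": 0,"ax": 0,"ay": 0,"az": 0,"claw": 0},{"tx": 4,"ty": 0.3,"tz": 0,"ax": 0,"ay": 0,"az": 0,"claw": 0},{"tx": 4,"ty": 0.3,"tz": 0,"ax": 0,"ay": 0,"az": 0,"claw": 0},{"tx": 4,"ty": 0.3,"tz": 0,"ax": 0,"ay": 0,"az": 0,"claw": 0},{"tx": 4,"ty": 0.3,"tz": 0,"ax": 0,"ay": 0,"az": 0,"claw": 0},{"tx": 4,"ty": 0.3,"tz": 0,"ax": 0,"ay": 0,"az": 0,"claw": 0}]}}

```text
time: 32.85
ee_pos: [495.1, 43.5, 198.2]
ee_rot: [0.705, 0.71, 0.001, 0.002]
force: [1.5, -0.0, -6.5]
finger_gap: 0.76
grip_force: 70.4
```

{"op": "servo_tool", "data": {"rows": [{"tx": 4,"ty": 0.3,"tz": 1,"ax": 0,"ay": 0,"az": 0,"claw": 0},{"tx": 4,"ty": 0.3,"tz": 1,"ax": 0,"ay": 0,"az": 0,"claw": 0},{"tx": 4,"ty": 0.3,"tz": 1,"ax": 0,"ay": 0,"az": 0,"claw": 0},{"tx": 4,"ty": 0.3,"tz": 1,"ax": 0,"ay": 0,"az": 0,"claw": 0},{"tx": 3.5,"ty": 0.3,"tz": 1,"ax": 0,"ay": 0,"az": 0,"claw": 0},{"tx": 2.5,"ty": 0,"tz": 1,"ax": 0,"ay": 0,"az": 0,"claw": 0},{"tx": 1.5,"ty": 0,"tz": 1,"ax": 0,"ay": 0,"az": 0,"claw": 0},{"tx": 0.7,"ty": 0,"tz": 0,"ax": 0,"ay": 0,"az": 0,"claw": 0},{"tx": 0,"ty": 0,"tz": 0,"ax": 0,"ay": 0,"az": -6,"claw": 0},{"tx": 0,"ty": 0,"tz": 0,"ax": 0,"ay": 0,"az": -8.5,"claw": 0},{"tx": 0,"ty": 0,"tz": 0,"ax": 0,"ay": 0,"az": -8.5,"claw": 0},{"tx": 0,"ty": 0,"tz": 0,"ax": 0,"ay": 0,"az": -8.5,"claw": 0}]}}

```text
time: 34.05
ee_pos: [511.3, 280.7, 129.1]
ee_rot: [0.484, 0.875, 0.0, 0.004]
force: [0.0, -0.2, -6.3]
finger_gap: 0.758
grip_force: 70.3
```

{"op": "servo_tool", "data": {"rows": [{"tx": 0,"ty": 0,"tz": 0,"ax": 0,"ay": 0,"az": -8.5,"claw": 0},{"tx": 0,"ty": 0,"tz": 0,"ax": 0,"ay": 0,"az": -8.5,"claw": 0},{"tx": 0,"ty": 0,"tz": 0,"ax": 0,"ay": 0,"az": -8.5,"claw": 0},{"tx": 0,"ty": 0,"tz": 0,"ax": 0,"ay": 0,"az": -8.5,"claw": 0},{"tx": 0,"ty": 0,"tz": 0,"ax": 0,"ay": 0,"az": -8.5,"claw": 0},{"tx": 0,"ty": 0,"tz": 0,"ax": 0,"ay": 0,"az": -8.5,"claw": 0},{"tx": 0,"ty": 0,"tz": 0,"ax": 0,"ay": 0,"az": -8.5,"claw": 0},{"tx": 0,"ty": 0,"tz": 0,"ax": 0,"ay": 0,"az": -6,"claw": 0},{"tx": 0,"ty": 0,"tz": 0,"ax": 0,"ay": 0,"az": 0,"claw": 0},{"tx": 0,"ty": 0,"tz": 0,"ax": 0,"ay": 0,"az": 0,"claw": 0}]}}

```text
time: 35.05
ee_pos: [511.5, 281.5, 128.9]
ee_rot: [-0.062, 0.998, -0.001, 0.003]
force: [-0.6, -0.2, -5.2]
finger_gap: 0.756
grip_force: 70.4
```

```bash
python3 - <<'E'
from h import *
go([508.2,284.7,-5],187.6);level(187.6)
s=robot.observe();P=(s["ee_pos"],s["ee_rot"])
w=robot.camera("wrist")[:,:,::-1];cv2.imwrite("pics/w10.png",w)
R=Ro.from_quat(P[1]).as_matrix()
for thr in (95,110):
    p,n,_=capfit(w,P,(P[0]+11*R[:,0])[:2],P[0][2]+77,thr);print("cap in tool",(R.T@(np.r_[p,P[0][2]+77]-P[0])).round(1),n)
E
```

```text
t 35.05 pos [511.5 281.5 128.9] yaw -172.88 zdir [ 0.007 -0.002 -1.   ] q [-0.04  0.73 -0.85  1.7   0.65  1.01  0.56]
shift cm [ 0.38  0.4  13.39] az -0.48
rotvec [-0.17  0.39 -0.48]
cap in tool [ 10.5  -0.2 -77.1] 0
cap in tool [ 10.5  -0.2 -77.1] 0
```

{"op": "servo_tool", "data": {"rows": [{"tx": 0.4,"ty": 0.4,"tz": 1.5,"ax": -0.2,"ay": 0.4,"az": -0.5,"claw": 0},{"tx": 0,"ty": 0,"tz": 3,"ax": 0,"ay": 0,"az": 0,"claw": 0},{"tx": 0,"ty": 0,"tz": 3,"ax": 0,"ay": 0,"az": 0,"claw": 0},{"tx": 0,"ty": 0,"tz": 2,"ax": 0,"ay": 0,"az": 0,"claw": 0},{"tx": 0,"ty": 0,"tz": 1,"ax": 0,"ay": 0,"az": 0,"claw": 0},{"tx": 0,"ty": 0,"tz": 0,"ax": 0,"ay": 0,"az": 0,"claw": 0},{"tx": 0,"ty": 0,"tz": 0,"ax": 0,"ay": 0,"az": 0,"claw": 0}]}}

```text
time: 35.8
ee_pos: [506.8, 287.9, 24.6]
ee_rot: [-0.069, 0.998, 0.002, 0.0]
force: [0.5, -0.3, -5.2]
finger_gap: 0.763
grip_force: 70.2
```

```bash
python3 - <<'E'
from h import *
go([508.2,284.7,-5],187.6);level(187.6)
s=robot.observe();P=(s["ee_pos"],s["ee_rot"])
w=robot.camera("wrist")[:,:,::-1];cv2.imwrite("pics/w11.png",w)
c=robot.get_calibration("wrist");T=np.array(c["tool_from_camera"]);K=np.array(c["mtx"])
pr=lambda X:(lambda u:(u[:2]/u[2]).round(1))(K@(T[:3,:3].T@(np.array(X)-T[:3,3])))
print("front edge corners pred",pr([44,33,-51]),pr([44,-33,-51]),"bottom",pr([44,0,-7]))
h=cv2.cvtColor(w,cv2.COLOR_BGR2HSV)
for cc in(235,250,300,315):
    print(cc,[(r,*map(int,h[r,cc])) for r in range(60,150,5)])
E
```

```text
t 35.8 pos [506.8 287.9  24.6] yaw -172.12 zdir [ 0.     0.004 -1.   ] q [-0.11  0.86 -0.75  1.78  0.78  0.82  0.46]
shift cm [-0.09 -0.34  2.96] az 0.28
rotvec [0.2  0.05 0.28]
front edge corners pred [352.  186.2] [193.7 186. ] bottom [273.4 171. ]
235 [(60, 104, 21, 228), (65, 102, 19, 226), (70, 102, 23, 224), (75, 102, 23, 224), (80, 104, 23, 226), (85, 102, 20, 227), (90, 102, 19, 224), (95, 103, 18, 229), (100, 104, 19, 229), (105, 103, 21, 227), (110, 104, 23, 226), (115, 104, 32, 150), (120, 26, 52, 225), (125, 26, 53, 226), (130, 26, 54, 228), (135, 26, 54, 226), (140, 25, 54, 227), (145, 26, 56, 226)]
250 [(60, 103, 20, 229), (65, 101, 24, 227), (70, 101, 22, 222), (75, 104, 23, 226), (80, 103, 20, 224), (85, 104, 17, 229), (90, 101, 22, 227), (95, 103, 21, 223), (100, 103, 18, 230), (105, 103, 21, 228), (110, 102, 21, 223), (115, 105, 30, 188), (120, 27, 54, 227), (125, 27, 57, 225), (130, 25, 54, 226), (135, 26, 55, 226), (140, 26, 54, 225), (145, 26, 55, 226)]
300 [(60, 105, 18, 225), (65, 102, 19, 225), (70, 103, 21, 228), (75, 105, 20, 228), (80, 101, 24, 224), (85, 102, 23, 225), (90, 102, 20, 226), (95, 104, 22, 228), (100, 99, 22, 224), (105, 102, 22, 227), (110, 101, 19, 228), (115, 110, 32, 213), (120, 26, 52, 230), (125, 26, 56, 225), (130, 26, 53, 230), (135, 26, 53, 228), (140, 27, 51, 228), (145, 25, 51, 230)]
315 [(60, 105, 20, 227), (65, 104, 21, 226), (70, 102, 19, 232), (75, 101, 21, 226), (80, 102, 23, 221), (85, 103, 18, 226), (90, 103, 23, 228), (95, 103, 18, 229), (100, 104, 22, 228), (105, 104, 23, 226), (110, 102, 22, 229), (115, 103, 30, 152), (120, 26, 49, 231), (125, 27, 51, 230), (130, 26, 51, 230), (135, 25, 50, 231), (140, 25, 50, 228), (145, 27, 50, 230)]
```

{"op": "servo_tool", "data": {"rows": [{"tx": -0.1,"ty": -0.3,"tz": 0,"ax": 0.2,"ay": 0,"az": 0.3,"claw": 0},{"tx": 0,"ty": 0,"tz": 0,"ax": 0,"ay": 0,"az": 0,"claw": 0},{"tx": 0,"ty": 0,"tz": 0,"ax": 0,"ay": 0,"az": 0,"claw": 0}]}}

```text
time: 36.15
ee_pos: [508.5, 284.1, 24.6]
ee_rot: [-0.066, 0.998, -0.0, 0.001]
force: [0.8, -0.8, -5.9]
finger_gap: 0.756
grip_force: 70.3
```

```bash
python3 - <<'E'
from h import *
go([508.2,284.7,-5],187.6);level(187.6)
w=robot.camera("wrist")[:,:,::-1];cv2.imwrite("pics/w12.png",w)
h=cv2.cvtColor(w,cv2.COLOR_BGR2HSV)
for cc in(200,210,225,240,275,310,325,340,348):
    print(cc,[(r,*map(int,h[r,cc])) for r in range(160,200,3)])
print([ (cc,*map(int,h[196,cc])) for cc in list(range(176,212,3))+list(range(335,371,3))])
E
```

```text
t 36.15 pos [508.5 284.1  24.6] yaw -172.46 zdir [ 0.001 -0.001 -1.   ] q [-0.11  0.86 -0.75  1.78  0.78  0.82  0.46]
shift cm [0.02 0.07 2.96] az -0.06
rotvec [-0.05  0.06 -0.06]
200 [(160, 25, 65, 146), (163, 24, 61, 154), (166, 24, 63, 153), (169, 24, 65, 154), (172, 24, 63, 155), (175, 24, 60, 152), (178, 23, 63, 154), (181, 25, 66, 151), (184, 106, 27, 122), (187, 97, 18, 188), (190, 99, 16, 161), (193, 93, 15, 165), (196, 95, 17, 165), (199, 90, 14, 160)]
210 [(160, 24, 62, 153), (163, 25, 67, 153), (166, 23, 62, 153), (169, 27, 61, 150), (172, 23, 62, 157), (175, 28, 51, 145), (178, 107, 19, 120), (181, 103, 19, 123), (184, 99, 22, 118), (187, 105, 16, 158), (190, 101, 17, 165), (193, 104, 20, 166), (196, 98, 17, 166), (199, 100, 18, 169)]
225 [(160, 23, 63, 154), (163, 102, 33, 133), (166, 105, 28, 129), (169, 105, 32, 127), (172, 105, 21, 124), (175, 105, 21, 120), (178, 99, 15, 122), (181, 103, 15, 121), (184, 108, 20, 125), (187, 95, 18, 156), (190, 90, 15, 165), (193, 97, 20, 166), (196, 95, 17, 168), (199, 101, 17, 166)]
240 [(160, 25, 64, 155), (163, 104, 30, 129), (166
[... 1473 characters left out ...]
9, 29, 44, 230), (172, 28, 40, 230), (175, 29, 41, 229), (178, 29, 44, 230), (181, 28, 48, 236), (184, 108, 21, 121), (187, 102, 11, 223), (190, 100, 3, 235), (193, 105, 4, 235), (196, 100, 3, 233), (199, 105, 4, 234)]
[(176, 23, 61, 125), (179, 25, 58, 128), (182, 25, 60, 124), (185, 24, 64, 152), (188, 24, 64, 152), (191, 25, 63, 154), (194, 25, 64, 151), (197, 105, 24, 167), (200, 95, 17, 165), (203, 98, 19, 164), (206, 95, 17, 162), (209, 95, 17, 163), (335, 120, 3, 234), (338, 113, 4, 235), (341, 100, 3, 232), (344, 110, 3, 234), (347, 105, 2, 233), (350, 105, 4, 233), (353, 111, 8, 238), (356, 28, 49, 228), (359, 29, 46, 229), (362, 29, 46, 228), (365, 29, 42, 229), (368, 30, 39, 230)]
```

The block's front edge is at row 186.5 (predicted 186) and level, so it has not slipped. I insert and release.

{"op": "servo_tool", "data": {"rows": [{"tx": 0,"ty": 0,"tz": 0.8,"ax": 0,"ay": 0,"az": 0,"claw": 0},{"tx": 0,"ty": 0,"tz": 0.8,"ax": 0,"ay": 0,"az": 0,"claw": 0},{"tx": 0,"ty": 0,"tz": 0.6,"ax": 0,"ay": 0,"az": 0,"claw": 0},{"tx": 0,"ty": 0,"tz": 0.5,"ax": 0,"ay": 0,"az": 0,"claw": 0},{"tx": 0,"ty": 0,"tz": 0.3,"ax": 0,"ay": 0,"az": 0,"claw": 0},{"tx": 0,"ty": 0,"tz": 0,"ax": 0,"ay": 0,"az": 0,"claw": 0},{"tx": 0,"ty": 0,"tz": 0,"ax": 0,"ay": 0,"az": 0,"claw": 0}]}}

```text
time: 36.9
ee_pos: [508.1, 284.4, -5.9]
ee_rot: [-0.066, 0.998, -0.0, 0.0]
force: [-0.2, -0.3, -5.4]
finger_gap: 0.763
grip_force: 70.3
```

{"op": "servo_tool", "data": {"rows": [{"tx": 0,"ty": 0,"tz": 0.1,"ax": 0,"ay": 0,"az": 0,"claw": 0},{"tx": 0,"ty": 0,"tz": 0,"ax": 0,"ay": 0,"az": 0,"claw": 0},{"tx": 0,"ty": 0,"tz": 0,"ax": 0,"ay": 0,"az": 0,"claw": 1},{"tx": 0,"ty": 0,"tz": 0,"ax": 0,"ay": 0,"az": 0,"claw": 1},{"tx": 0,"ty": 0,"tz": 0,"ax": 0,"ay": 0,"az": 0,"claw": 1},{"tx": 0,"ty": 0,"tz": 0,"ax": 0,"ay": 0,"az": 0,"claw": 1},{"tx": 0,"ty": 0,"tz": 0,"ax": 0,"ay": 0,"az": 0,"claw": 1},{"tx": 0,"ty": 0,"tz": -1,"ax": 0,"ay": 0,"az": 0,"claw": 1},{"tx": 0,"ty": 0,"tz": -2,"ax": 0,"ay": 0,"az": 0,"claw": 1},{"tx": 0,"ty": 0,"tz": -3,"ax": 0,"ay": 0,"az": 0,"claw": 1},{"tx": 0,"ty": 0,"tz": -4,"ax": 0,"ay": 0,"az": 0,"claw": 1},{"tx": 0,"ty": 0,"tz": -4,"ax": 0,"ay": 0,"az": 0,"claw": 1}]}}

```text
time: 38.1
ee_pos: [507.6, 284.2, 134.9]
ee_rot: [-0.066, 0.998, -0.0, -0.0]
force: [0.8, 0.0, 0.2]
finger_gap: 0.998
grip_force: 0.0
```

{"op": "servo_tool", "data": {"rows": [{"tx": -2,"ty": 0,"tz": -3,"ax": 0,"ay": 0,"az": 0,"claw": 1},{"tx": -3,"ty": 0,"tz": -2,"ax": 0,"ay": 0,"az": 0,"claw": 1},{"tx": -1,"ty": 0,"tz": 0,"ax": 0,"ay": 0,"az": 0,"claw": 1},{"tx": 0,"ty": 0,"tz": 0,"ax": 0,"ay": 0,"az": 0,"claw": 1},{"tx": 0,"ty": 0,"tz": 0,"ax": 0,"ay": 0,"az": 0,"claw": 1},{"tx": 0,"ty": 0,"tz": 0,"ax": 0,"ay": 0,"az": 0,"claw": 1}]}}

```text
time: 38.7
ee_pos: [565.4, 292.0, 181.7]
ee_rot: [-0.067, 0.998, -0.001, -0.002]
force: [0.3, 0.1, -0.3]
finger_gap: 1.005
grip_force: 0.0
```

```bash
python3 - <<'E'
from h import *
go([502,284,50]);s=robot.observe();P=(s["ee_pos"],s["ee_rot"])
w=robot.camera("wrist")[:,:,::-1];cv2.imwrite("pics/w13.png",w)
p,n,_=capfit(w,P,[497.4,283.6]);print("cap",p.round(1),n)
c=robot.get_calibration("wrist");T=np.array(c["tool_from_camera"]);Rm=Ro.from_quat(P[1]).as_matrix();g=cv2.cvtColor(w,cv2.COLOR_BGR2GRAY).astype(np.float32)
for r in(27,30,31.5):
    a=np.arange(0,360,.5);A=np.radians(a);Y=np.c_[p[0]+r*np.cos(A),p[1]+r*np.sin(A),0*A+70]
    x=((Y-P[0])@Rm-T[:3,3])@T[:3,:3];u=(x@np.array(c["mtx"]).T);u=(u[:,:2]/u[:,2:]).astype(np.float32)
    v=cv2.remap(g,u[:,:1],u[:,1:],1).ravel()>102;e=np.flatnonzero(np.diff(v.astype(int)));print(r,a[e])
balls()
# bystanders: change against the first top view
t=robot.camera("top")[:,:,::-1];t0=cv2.imread("pics/top0.png")
for n,(u,v) in dict(valves=(355,150),ferrite=(261,149),fitting=(357,228),switch=(265,243)).items():
    q=t0[v-16:v+16,u-20:u+20];r=cv2.matchTemplate(t[v-26:v+26,u-30:u+30],q,cv2.TM_CCOEFF_NORMED);_,m,_,l=cv2.minMaxLoc(r);print(n,round(m,2),l[0]-10,l[1]-10)
E
```

```text
t 38.7 pos [565.4 292.  181.7] yaw -172.3 zdir [-0.003 -0.003 -1.   ] q [-0.05  0.76 -0.88  1.48  0.6   1.2   0.69]
shift cm [ 6.35  0.09 13.19] az None
cap [496.5 282.7] 208
27 [ 58.   73.5 167.5 200.  285.  333.5]
30 [ 58.   74.  168.  179.5 195.5 202.5 287.  333.5]
31.5 [ 58.5  74.  170.  202.5 284.  285.  297.  333. ]
scene median 24.0 [([189.5, 302.5], 42, 69, [469.0, -260.0]), ([160.0, 318.1], 23, 88, [449.0, -328.0])]
top median 23.0 [([390.1, 212.4], 22, 84, [470.0, -257.0]), ([412.8, 217.8], 13, 102, [450.0, -327.0])]
valves 1.0 0 0
ferrite 0.4 0 0
fitting 0.31 -6 -2
switch 0.97 0 0
```

```bash
python3 - <<'E'
from h import *
t0=cv2.imread("pics/scene0.png");t=robot.camera("scene")[:,:,::-1]
for n,(u,v) in dict(valves=(291,312),ferrite=(370,242),fitting=(209,264),switch=(270,195)).items():
    q=t0[v-12:v+12,u-12:u+12];r=cv2.matchTemplate(t[v-22:v+22,u-22:u+22],q,cv2.TM_CCOEFF_NORMED);_,m,_,l=cv2.minMaxLoc(r);print(n,round(m,2),l[0]-10,l[1]-10)
for nm in("top0",None):
    t=cv2.imread("pics/top0.png") if nm else robot.camera("top")[:,:,::-1]
    h=cv2.cvtColor(t,cv2.COLOR_BGR2HSV);m=(h[...,0]>10)&(h[...,0]<30)&(h[...,1]>90)&(h[...,2]>40);m[:200]=0;m[250:]=0;m[:,:330]=0;m[:,380:]=0
    print("brass",m.sum(),np.argwhere(m).mean(0).round(1) if m.any() else None)
    g=t[130:165,240:285].max(2);print("ferrite dark",(g<90).sum(),np.argwhere(g<90).mean(0).round(1),np.median(g))
E
```

```text
valves 0.99 0 0
ferrite 0.98 0 0
fitting 0.97 0 0
switch 0.99 0 0
brass 99 [227.3 356.4]
ferrite dark 338 [19.3 23. ] 131.0
brass 26 [230.7 358.6]
ferrite dark 717 [24.4 17.9] 99.0
```

All bystanders are unmoved in the scene view; the top view only has the arm and its shadow over two of them. The dispenser is upright in the pocket with the cap at the middle opening, and three balls are in the tray. Handing in.

```bash
python3 -c "
from rig import robot
print(robot.hand_in())"
```

```text
the job is handed in; nothing more can be done
None
```

The job is handed in at about 39 s: the dispenser stands upright in the foam pocket with its cap at the middle opening (about 1–1.5° off centre), the three small balls are in the black tray, the large ball was not seen outside the dispenser, and the bystanders are unmoved.

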